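# Build a stickered drying stack on the carver's bench

## Task

Stack the fresh-sawn wood for drying: lay the long slab on the drying bed, centred and lying along it across both bearers, then put one sticker (spacer stick) crosswise on it straight above each bearer. Then lay the short slab on the two stickers, centred and lying the same way as the long one, and last stand the iron weight, grip rib up, on the middle of the short slab. Leave the tool block, mallet and bowl where they are.

Things in the scene. Friction and masses are not known exactly. Their poses are not given: they have to be found in the camera images.
- bed: The drying bed, fixed to the bench: a brown base board 240 (x) x 90 (y) x 12 mm thick, lying flat, with two paler bearers across it, each a batten 18 mm (x) x 110 mm (y) x 18 mm high, centred at x = -65 and +65 mm, so that they stick out 10 mm past the board on both sides. Bearer tops are 30 mm above the bench. Origin: centre of the board's underside, at bench height; x along the board, y along the bearers, z up.
- long_slab: The long slab of pale wood, loose, 240 (x) x 56 (y) x 30 mm high, about 0.25 kg, dark bark along its long edges. The longer and thicker of the two slabs. Origin: centre of its underside; x along its length, z up.
- short_slab: The short slab of pale wood, loose, 180 (x) x 56 (y) x 22 mm high, about 0.14 kg, dark bark along its long edges. Origin: centre of its underside; x along its length, z up.
- sticker_a: A sticker: a loose straight stick of pale wood, 110 (x) x 18 (y) x 16 mm high, about 25 g. The two stickers are alike and either may go above either bearer. Origin: centre of its underside; x along its length, z up.
- sticker_b: The other sticker, same as the first: 110 (x) x 18 (y) x 16 mm high, about 25 g. Origin: centre of its underside; x along its length, z up.
- weight: A grey iron weight, loose, about 0.6 kg: a block 70 (x) x 42 (y) x 26 mm high with a grip rib standing on its middle, 46 mm long (x), 16 mm thick (y) and 27 mm high, so its top is 53 mm above its underside. Origin: centre of its underside; x along the rib, z up.
- tool_block: Bystander, leave alone: a pale wooden block 70 x 150 x 60 mm with three upright tool handles, 180 mm high in all. Origin: centre of its underside.
- mallet: Bystander, leave alone: a round carver's mallet lying on the bench, head 72 mm in diameter and 110 mm long, handle 140 mm long. Origin: at bench height below the joint of handle and head; x points from the handle to the head.
- bowl: Bystander, leave alone: a small turned wooden bowl, 110 mm across the rim, 50 mm high. Origin: centre of its underside.
There are look-alikes about, which are no part of the job. Leave any green or yellow look-alike of the short_slab alone. Leave any yellow look-alike of the sticker_b alone.

How it is judged:
By the outcome, as a careful person would: the job done as asked, in the order asked, and still so for the second after the job is handed in, with the robot touching nothing.
It also fails if it takes over 112 s, if anything falls off the work surface, if the arm or the gripper's body presses on something with over 40 N, if the wrist force passes 120 N, or if a joint passes its speed limit or range.

## Robot

A 7-joint arm with a two-finger parallel gripper is mounted at the origin on the work surface. World frame = base frame: x ahead of the robot, y to its left, z up, the work surface at z = 0. Lengths are in mm, angles in rad, forces in N, time in s.
With the tool pointing down it reaches from about 400 to 750 mm from the base axis. Payload 19.5 kg.
Tool frame: the origin (TCP) lies at the very end of the fingers, on their centre line; the grasp point (between the pads) lies 19 mm behind it (ctrl.hold_point_z is the distance from the TCP to the grasp point, in mm); z points along the fingers, y is the direction in which the jaws open and shut (so a half turn about z gives the same grasp; the last joint's range is limited). The gripper opens to 85 mm and grips with 20 to 120 N. Pads are 22 mm wide; open, the fingers measure 114 mm over their backs; the gripper's body (76 mm by 85 mm) begins 54 mm behind the grasp point. The pads swing forward as they close: fully open they stand 13 mm farther back than shut.
Start: joints at [1.19, 0.707, -0.028, 1.485, 0.022, 0.951, -0.075], TCP at [191.096, -542.289, 231.268] pointing down, gripper open.
Joint ranges: [-2.71, 2.71], [-0.32, 2.16], [-1.57, 1.52], [0, 2.45], [-1.46, 4.6], [0, 2.02], [-2.83, 2.83]. Speed limits (rad/s): [1.89, 1.89, 2.57, 2.57, 3.01, 3.01, 3.01].

## Interface

Orientations are given as a unit quaternion [x, y, z, w].
In Python, from rig import ctrl, camera, camera_info, hand_in gives the robot as it stands.
- The arm moves only by the tool servo_tool, never from a script. Its arguments are lists of equal length, an entry for each row: "linear": the shift along the tool's x, y, z in m, a list of three; "delta_rot": the turn, a rotation vector about the tool's x, y, z in rad, a list of three. A call has 1 to 5 rows; each row shifts and turns the commanded pose from where the row before left it, along the tool's axes as they then stand; what a row does not reach is not made up. A row lasts 1/10 s, in which the tool goes at most 50 mm and 8.59 degrees, less where a joint would pass 70% of its speed; a pose out of reach is approached as far as the arm can. A call is refused whole if a number of a shift passes 0.05 or a number of a turn 0.15, either way. A call with a gripper value outside its range is refused whole. "grip" is the gripper's target within -1 to 1 (fully open at 1, half-way at 0, shut at -1), set as the call begins (left out, the last holds). The fingers move at their own pace and stop on an object; the grip force is fixed at half the most. Time passes only in rows, so rows that do not move let the fingers close. It gives the time, the measured TCP pose, the force and the opening at its end, in the units of the state.
- ctrl.read_state(): the state, without advancing time (a new reading comes with each control period).
- camera(name): name is "scene" or "side" or "wrist"; returns the picture (384x512x3 uint8, blue, green, red); there is no depth.
- camera_info(name): a dict with "fx", "fy", "cx", "cy" (pixels), "camera_from_world" (4x4, takes a point from world to camera coordinates). Camera axes: x right, y up, looking along -z (the intrinsics and any distortion apply to the point x, -y, -z); pixel columns grow to the right and rows downward; lengths in mm; the calibration is good to about 2 mm. A picture is of the moment at which its call begins: read the wrist's pose just before it. camera_info takes no time and is no camera call; for the wrist camera it gives the pose at the moment of the call.
- hand_in(): hands the job in, once; it reports no verdict.
The state is a dict: "time_s": time; "joint_pos": joint angles; "qvel": joint speeds; "tau": joint torques, N m; "ee_pos": TCP position; "tcp_rot": TCP orientation; "wrist_force": force on the tool from outside, world axes, zero at the start; "torque": the same for the moment, N m; "gripper_width": finger opening in mm.
Only numpy, scipy, OpenCV 4.12 (cv2) and the standard library are available. Lean on these libraries where they do the work, as an engineer would, in place of code of your own. Each camera call takes 0.05 s, during which the arm holds its last target.

## Working session

There is one attempt and no reset: what is moved stays moved. The work goes in short steps, Python scripts to look and compute and a tool call to move; the robot and the scene stay as the last step left them, time stands still between calls to the robot, and variables do not carry over. Pictures are saved under pics/ and viewed, and the job is handed in when it is done.

Besides the shell and the picture viewer there is one more tool, called after "Call:" by a JSON object that holds its "method" and its "body", one argument or row to a line. servo_tool: Moves the arm, as the interface text tells. Its arguments: {"type":"object","properties":{"linear":{"type":"array"},"delta_rot":{"type":"array"},"grip":{"type":"number"}},"required":["linear","delta_rot"]}

```bash
ls; mkdir -p pics; python3 - <<'E'
from rig import ctrl,camera,camera_info
import cv2
for n in ["scene","side","wrist"]:
    i=camera_info(n); print(n,{k:(v if k!='camera_from_world' else v) for k,v in i.items()})
    cv2.imwrite(f"pics/{n}0.png",camera(n))
s=ctrl.read_state();print(s)
E
```

```text
pics
scene {'fx': 382.75353182048167, 'fy': 382.75353182048167, 'cx': 260.8379488516865, 'cy': 186.9832042400864, 'camera_from_world': array([[-6.43343327e-01,  7.65490577e-01,  1.15559341e-02,
         2.72348667e+02],
       [-6.43029562e-01, -5.48491669e-01,  5.34480936e-01,
         3.87486187e+02],
       [ 4.15478454e-01,  3.36423936e-01,  8.45101526e-01,
        -1.28143285e+03],
       [ 0.00000000e+00,  0.00000000e+00,  0.00000000e+00,
         1.00000000e+00]])}
side {'fx': 362.02260639305706, 'fy': 362.02260639305706, 'cx': 253.87620790775088, 'cy': 187.96230508765504, 'camera_from_world': array([[-9.24084546e-01, -3.82018363e-01,  1.13895139e-02,
         5.42946089e+02],
       [ 2.85815923e-01, -6.70977244e-01,  6.84177460e-01,
        -1.16925990e+02],
       [-2.53726249e-01,  6.35493122e-01,  7.29226633e-01,
        -1.03863108e+03],
       [ 0.00000000e+00,  0.00000000e+00,  0.00000000e+00,
         1.00000000e+00]])}
wrist {'fx': 294.4295131501841, 'fy': 294.4295131501841, 'cx': 253.42906472523012, 'cy': 192.05738282490034, 'camera_from_world': array([[ 3.33340142e
[... 323 characters left out ...]
'time_s': 0.15, 'joint_pos': array([ 1.19028046,  0.70693908, -0.02759834,  1.48489136,  0.0220011 ,
        0.95087755, -0.0755165 ]), 'qvel': array([-0.00057801, -0.00130005,  0.00028839, -0.0024621 , -0.00050246,
        0.00010769, -0.0010622 ]), 'tau': array([ 2.25564632e-03, -8.83296561e+01,  1.23513356e+00, -2.36190194e+01,
        1.70728873e-02,  5.36989333e-03, -1.05835443e-04]), 'ee_pos': array([ 191.04215849, -542.12980985,  230.94711254]), 'tcp_rot': array([ 9.85687367e-01,  1.68583064e-01, -8.50524111e-05, -3.97414313e-04]), 'wrist_force': array([ 0.40168821, -0.26440123,  0.45694901]), 'torque': array([-0.03867281, -0.01674855,  0.00689193]), 'gripper_width': 85.2411879761939}
```

View pics/scene0.png

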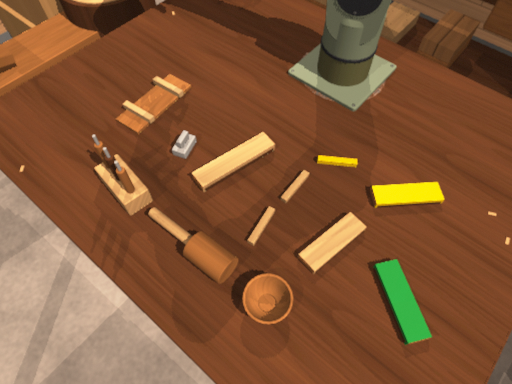

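View pics/side0.png

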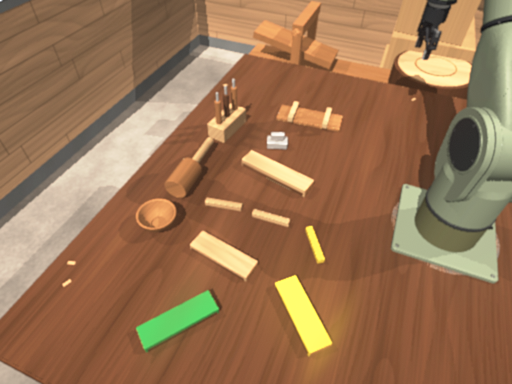

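View pics/wrist0.png

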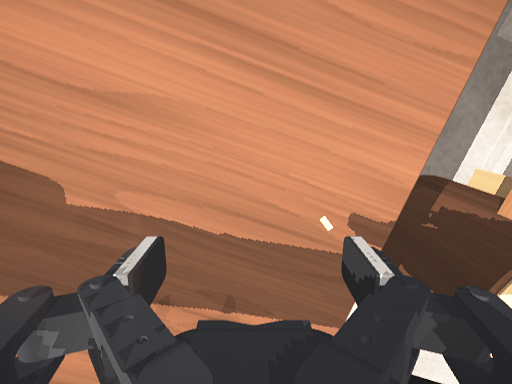

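```bash
python3 - <<'E'
import cv2
a=cv2.imread('pics/scene0.png');b=cv2.imread('pics/side0.png')
cv2.imwrite('pics/c1.png',cv2.resize(a[65:195,110:285],None,fx=4.4,fy=4.4,interpolation=cv2.INTER_CUBIC))
cv2.imwrite('pics/c2.png',cv2.resize(a[145:280,235:375],None,fx=4.4,fy=4.4,interpolation=cv2.INTER_CUBIC))
cv2.imwrite('pics/c3.png',cv2.resize(b[90:285,180:350],None,fx=3,fy=3,interpolation=cv2.INTER_CUBIC))
E
```

```text
(no output)
```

View pics/c1.png

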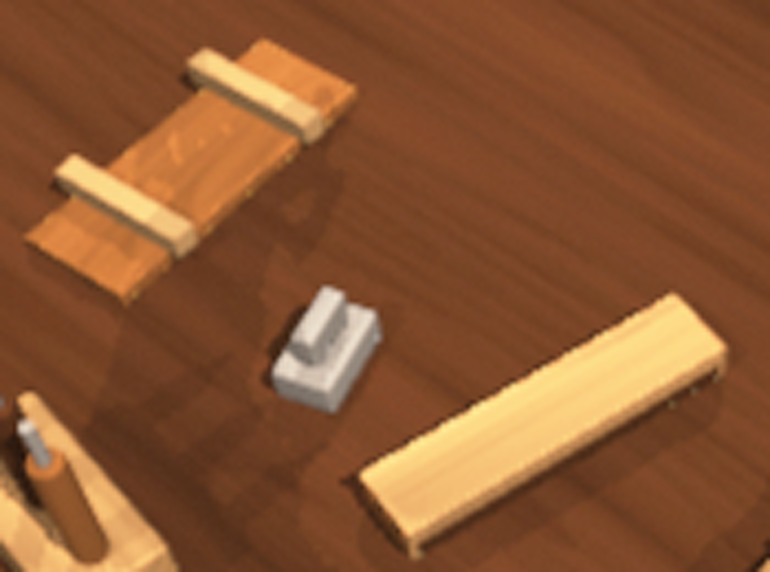

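View pics/c2.png

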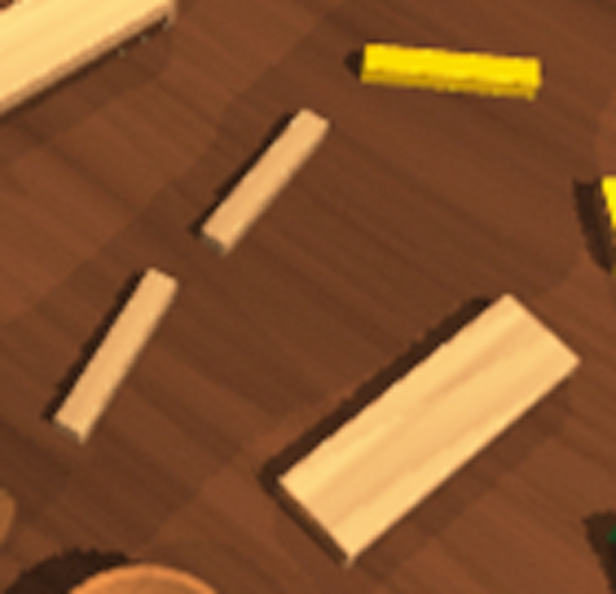

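View pics/c3.png

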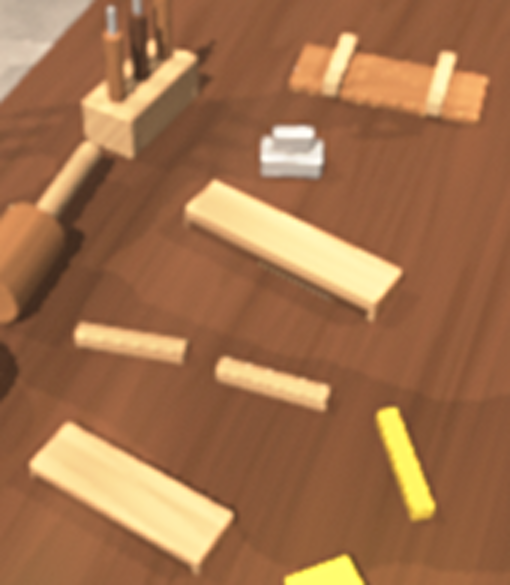

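```bash
cat > h.py <<'E'
import numpy as np,cv2
from rig import ctrl,camera,camera_info
def cast(info,px,z):
    px=np.atleast_2d(np.asarray(px,float)); M=info['camera_from_world'];R=M[:3,:3];t=M[:3,3];c=-R.T@t
    d=np.c_[(px[:,0]-info['cx'])/info['fx'],-(px[:,1]-info['cy'])/info['fy'],-np.ones(len(px))]@R
    return c+d*((z-c[2])/d[:,2])[:,None]
def proj(info,P):
    P=np.atleast_2d(np.asarray(P,float));M=info['camera_from_world'];q=P@M[:3,:3].T+M[:3,3]
    return np.c_[info['cx']+info['fx']*q[:,0]/-q[:,2],info['cy']-info['fy']*q[:,1]/-q[:,2]]
def quad(name,info,px,z):
    P=cast(info,px,z)[:,:2]; e=[P[(i+1)%4]-P[i] for i in range(4)]
    L=[np.linalg.norm(v) for v in e]; k=0 if L[0]+L[2]>L[1]+L[3] else 1
    d=e[k]-e[k+2]; y=np.arctan2(d[1],d[0])%np.pi
    print(name,'c',P.mean(0).round(1),'L',np.round(L,1),'yaw deg',np.degrees(y).round(1))
    return P.mean(0),y
E
python3 - <<'E'
from h import *
a=camera_info('scene');b=camera_info('side')
c1=lambda l:np.array(l)/4.4+[110,65]-.4
c2=lambda l:np.array(l)/4.4+[235,145]-.4
c3=lambda l:np.array(l)/3+[180,90]-.3
quad('long sc',a,c1([(360,475),(675,293),(727,348),(412,538)]),30)
quad('long si',b,c3([(186,209),(214,181),(402,270),(375,305)]),30)
quad('short sc',a,c2([(280,480),(508,294),(579,360),(350,555)]),22)
quad('short si',b,c3([(31,465),(68,423),(233,516),(198,560)]),22)
quad('st1 sc',a,c2([(300,110),(328,123),(225,247),(203,237)]),16)
quad('st1 si',b,c3([(220,358),(330,385),(327,398),(217,370)]),16)
quad('st2 sc',a,c2([(150,268),(178,280),(85,435),(55,420)]),16)
quad('st2 si',b,c3([(78,323),(186,341),(184,352),(75,334)]),16)
quad('w sc',a,c1([(323,287),(347,298),(318,362-12),(293,345-6)]),53)
quad('w si',b,c3([(276,126),(313,126),(315,140),(273,138)]),53)
quad('bed sc',a,c1([(265,38),(357,90),(128,298),(25,237)]),12)
quad('be1 sc',a,c1([(203,48),(328,122),(312,138),(187,64)]),30)
quad('be2 sc',a,c1([(72,155),(197,232),(182,250),(55,175)]),30)
quad('bed si',b,c3([(307,44),(489,75),(475,120),(291,86)]),12)
E
```

```text
long sc c [516.9 -16.3] L [240.1  56.2 238.2  56.9] yaw deg 167.4
long si c [514.7 -12.6] L [ 55.8 239.2  59.5 238.8] yaw deg 166.9
short sc c [541.  326.9] L [179.2  54.6 179.2  54.4] yaw deg 169.9
short si c [538.6 330.7] L [ 54.3 179.5  51.5 176.5] yaw deg 170.1
st1 sc c [472.1 159. ] L [ 19.3 111.3  14.5 111.4] yaw deg 4.5
st1 si c [469.  160.4] L [110.2  16.2 109.4  15.4] yaw deg 5.0
st2 sc c [617.9 165.4] L [ 18.  111.4  18.9 110.7] yaw deg 11.3
st2 si c [617.2 167.9] L [111.2  14.3 111.1  14.7] yaw deg 10.8
w sc c [ 569.1 -160.5] L [18.4 44.1 18.5 44.6] yaw deg 21.9
w si c [ 564.2 -156.7] L [42.7 25.5 47.7 22.4] yaw deg 21.0
bed sc c [ 506.3 -358.5] L [ 91.1 237.5  94.8 241.2] yaw deg 5.8
be1 sc c [ 444.2 -361.3] L [122.7  18.3 121.7  19. ] yaw deg 93.2
be2 sc c [ 573.5 -349.8] L [118.8  17.7 117.5  20.6] yaw deg 94.7
bed si c [ 504.3 -353.8] L [239.3  99.3 232.   96.7] yaw deg 6.2
```

```bash
cat >> h.py <<'E'
from scipy.spatial.transform import Rotation as Ro
def T_cam():
    s=ctrl.read_state();M=camera_info('wrist')['camera_from_world']
    T=np.eye(4);T[:3,:3]=Ro.from_quat(s['tcp_rot']).as_matrix();T[:3,3]=s['ee_pos'];return M@T
def down(yaw): # tool x at yaw, z down
    c,s=np.cos(yaw),np.sin(yaw);return np.array([[c,s,0],[s,-c,0],[0,0,-1.]])
def plan(p,yawdeg,cmd=None,n=None,camT=None):
    """rows from commanded pose to target; straight line, even turn"""
    s=ctrl.read_state()
    R=Ro.from_quat(s['tcp_rot']).as_matrix();p0=np.array(s['ee_pos'])
    Rt=down(np.radians(yawdeg)); rv=Ro.from_matrix(R.T@Rt).as_rotvec()
    d=np.array(p,float)-p0
    nn=n or max(1,int(np.ceil(max(np.linalg.norm(d)/48,np.degrees(np.linalg.norm(rv))/8.2))))
    lin=[];step=Ro.from_rotvec(rv/nn).as_matrix()
    for i in range(nn):
        lin.append((R.T@d/nn/1000).round(4).tolist());R=R@step
    print('t',round(s['time_s'],2),'rows',nn,'rot',(rv/nn).round(4).tolist());
    for i in range(0,nn,5): print(lin[i:i+5])
    print('now',p0.round(1),'width',round(s['gripper_width'],1),'F',np.round(s['wrist_force'],1))
E
python3 - <<'E'
from h import *
T=T_cam(); np.save('camT.npy',T); print(T.round(3)); C=np.linalg.inv(T); print('cam in tool',C.round(3))
# look point on z=20 plane rel. TCP if TCP z=260, tool yaw0
for z in (200,260,300):
  R=down(0);W=np.eye(4);W[:3,:3]=R;W[:3,3]=[0,0,z]
  i=camera_info('wrist');i['camera_from_world']=T@np.linalg.inv(W)
  print(z,cast(i,[[256,140],[0,0],[511,0],[256,230]],20).round(0).tolist())
# tool block
print(cast(camera_info('side'),[[238,115],[222,137]],0))
plan([440,-357,260],6)
E
```

```text
[[ 1.0000e-03  1.0000e+00  0.0000e+00 -2.6200e-01]
 [ 9.6600e-01 -1.0000e-03  2.6000e-01 -2.6761e+01]
 [ 2.6000e-01 -0.0000e+00 -9.6600e-01 -1.5450e+02]
 [ 0.0000e+00  0.0000e+00  0.0000e+00  1.0000e+00]]
cam in tool [[ 1.00000e-03  9.66000e-01  2.60000e-01  6.60320e+01]
 [ 1.00000e+00 -1.00000e-03 -0.00000e+00  2.23000e-01]
 [ 0.00000e+00  2.60000e-01 -9.66000e-01 -1.42219e+02]
 [ 0.00000e+00  0.00000e+00  0.00000e+00  1.00000e+00]]
200 [[38.0, -3.0, 20.0], [171.0, 244.0, 20.0], [171.0, -248.0, 20.0], [-67.0, -3.0, 20.0]]
260 [[32.0, -3.0, 20.0], [190.0, 290.0, 20.0], [191.0, -294.0, 20.0], [-92.0, -4.0, 20.0]]
300 [[29.0, -4.0, 20.0], [203.0, 320.0, 20.0], [204.0, -325.0, 20.0], [-108.0, -4.0, 20.0]]
[[ 765.78600471 -269.91737485    0.        ]
 [ 763.7595283  -124.02017329    0.        ]]
t 0.15 rows 7 rot [-0.0001, 0.0, 0.0334]
[[0.0423, -0.0131, -0.0041], [0.0419, -0.0145, -0.0041], [0.0414, -0.0159, -0.0041], [0.0408, -0.0173, -0.0041], [0.0402, -0.0187, -0.0041]]
[[0.0396, -0.02, -0.0041], [0.0389, -0.0213, -0.0041]]
now [ 191.  -542.1  230.9] width 85.2 F [ 0.4 -0.3  0.5]
```

Call:
{"method": "servo_tool", "body": {
  "linear": [
    [0.0426, -0.0131, -0.0084],
    [0.0422, -0.0145, -0.0084],
    [0.0418, -0.016, -0.0084],
    [0.041, -0.0174, -0.0084],
    [0.0405, -0.019, -0.0084]
  ],
  "delta_rot": [
    [0, 0, 0.0334],
    [0, 0, 0.0334],
    [0, 0, 0.0334],
    [0, 0, 0.0334],
    [0, 0, 0.0334]
  ]
}}

```text
time_s: 0.65
ee_pos: [371.5, -407.8, 273.6]
tcp_rot: [0.996, 0.085, -0.0, -0.0]
wrist_force: [0.5, -0.6, -0.6]
gripper_width: 85.5
```

Call:
{"method": "servo_tool", "body": {
  "linear": [
    [0.04, -0.02, -0.0084],
    [0.04, -0.0215, -0.0084],
    [0, 0, 0],
    [0, 0, 0]
  ],
  "delta_rot": [
    [0, 0, 0.0334],
    [0, 0, 0.0334],
    [0, 0, 0],
    [0, 0, 0]
  ]
}}

```text
time_s: 1.05
ee_pos: [443.4, -355.2, 289.8]
tcp_rot: [0.999, 0.053, -0.0, -0.0]
wrist_force: [-0.7, -0.7, 0.2]
gripper_width: 85.3
```

```bash
cat > look.py <<'E'
from h import *
import sys,pickle
n=sys.argv[1]
i=camera_info('wrist'); s=ctrl.read_state(); im=camera('wrist')
pickle.dump(i,open(f'pics/{n}.pkl','wb'));cv2.imwrite(f'pics/{n}.png',im)
print(s['time_s'],np.round(s['ee_pos'],1),np.round(s['tcp_rot'],4),round(s['gripper_width'],1),np.round(s['wrist_force'],1))
E
python3 look.py w1
```

```text
1.05 [ 443.4 -355.2  289.8] [ 9.986e-01  5.340e-02 -2.000e-04 -1.000e-04] 85.3 [-0.7 -0.7  0.2]
```

View pics/w1.png

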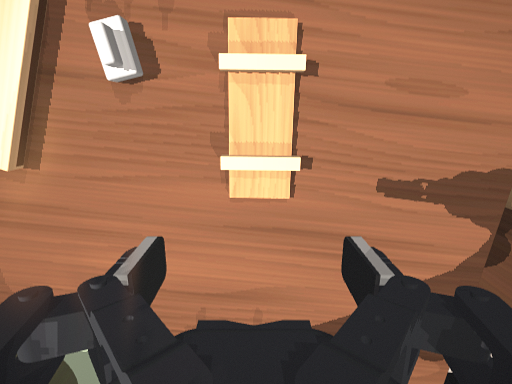

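```bash
python3 - <<'E'
from h import *
import pickle
im=cv2.imread('pics/w1.png');i=pickle.load(open('pics/w1.pkl','rb'))
hsv=cv2.cvtColor(im,cv2.COLOR_BGR2HSV)
for n,p in [('bearer',(260,62)),('bearer',(260,163)),('board',(260,100)),('board',(260,185)),('bench',(330,120)),('bench',(200,100))]: print(n,im[p[1],p[0]],hsv[p[1],p[0]])
cv2.imwrite('pics/w1c.png',cv2.resize(im[5:215,200:330],None,fx=2.8,fy=2.8,interpolation=cv2.INTER_CUBIC))
m=cv2.inRange(im,(175,200,215),(255,255,255));m[215:]=0;m[:,:200]=0;m[:,330:]=0
cs,_=cv2.findContours(m,cv2.RETR_EXTERNAL,cv2.CHAIN_APPROX_NONE)
for c in cs:
    if cv2.contourArea(c)<300: continue
    x=cv2.approxPolyDP(cv2.convexHull(c),3,True)[:,0];print(x.tolist(),cv2.minAreaRect(c))
    if len(x)==4: quad('bearer',i,x,30)
quad('board',i,[(228,17),(298,18),(290.5,198.5),(229,198.5)],12)
E
```

```text
bearer [236 254 255] [ 28  19 255]
bearer [237 255 255] [ 30  18 255]
board [128 196 251] [ 17 125 251]
board [141 215 254] [ 20 113 254]
bench [ 85 119 182] [ 11 136 182]
bench [ 84 116 179] [ 10 135 179]
[[221, 156], [299, 157], [299, 170], [221, 169]] ((260.42596435546875, 163.25955200195312), (79.04850006103516, 13.604284286499023), 0.8069294691085815)
bearer c [ 443.4 -364.4] L [106.9  18.1 108.1  18.1] yaw deg 95.4
[[219, 53], [302, 54], [305, 68], [219, 68]] ((262.0, 61.0), (16.0, 86.0), 90.0)
bearer c [ 573.  -351.2] L [104.2  17.  109.2  17.5] yaw deg 95.9
board c [ 507.2 -359.2] L [ 89.2 239.7  91.4 240.8] yaw deg 5.5
```

View pics/w1c.png

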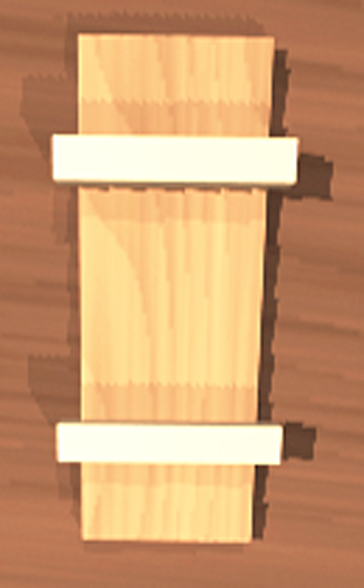

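```bash
python3 - <<'E'
from h import *
plan([470,-4,270],-13)
E
```

```text
t 1.1 rows 8 rot [0.0, 0.0001, 0.0415]
[[0.008, -0.0434, 0.0025], [0.0062, -0.0437, 0.0025], [0.0044, -0.0439, 0.0025], [0.0026, -0.0441, 0.0025], [0.0007, -0.0441, 0.0025]]
[[-0.0011, -0.0441, 0.0025], [-0.0029, -0.044, 0.0025], [-0.0047, -0.0439, 0.0025]]
now [ 442.6 -356.   289.8] width 85.4 F [-0.5 -0.5 -0.3]
```

Call:
{"method": "servo_tool", "body": {
  "linear": [
    [0.008, -0.0434, 0.0025],
    [0.0062, -0.0437, 0.0025],
    [0.0044, -0.0439, 0.0025],
    [0.0026, -0.0441, 0.0025],
    [0.0007, -0.0441, 0.0025]
  ],
  "delta_rot": [
    [0, 0, 0.0415],
    [0, 0, 0.0415],
    [0, 0, 0.0415],
    [0, 0, 0.0415],
    [0, 0, 0.0415]
  ]
}}

```text
time_s: 1.6
ee_pos: [459.3, -135.3, 277.5]
tcp_rot: [0.999, -0.053, -0.0, 0.0]
wrist_force: [1.5, -0.3, -0.4]
gripper_width: 85.9
```

Call:
{"method": "servo_tool", "body": {
  "linear": [
    [-0.0011, -0.0441, 0.0025],
    [-0.003, -0.044, 0.0025],
    [-0.0047, -0.044, 0.0025],
    [0, 0, 0],
    [0, 0, 0]
  ],
  "delta_rot": [
    [0, 0, 0.0415],
    [0, 0, 0.0415],
    [0, 0, 0.0415],
    [0, 0, 0],
    [0, 0, 0]
  ]
}}

```text
time_s: 2.1
ee_pos: [470.0, -4.2, 270.0]
tcp_rot: [0.994, -0.113, -0.0, 0.0]
wrist_force: [0.6, -0.5, 0.3]
gripper_width: 85.2
```

```bash
python3 look.py w2
```

```text
2.1 [470.   -4.2 270. ] [ 9.936e-01 -1.130e-01 -2.000e-04  2.000e-04] 85.2 [ 0.6 -0.5  0.3]
```

View pics/w2.png

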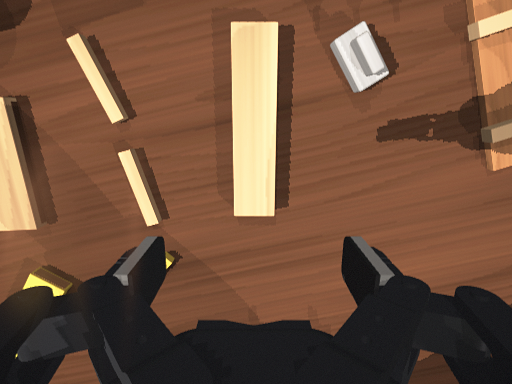

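```bash
cat > meas.py <<'E'
from h import *
import sys,pickle
# args: name, then x,y,z seeds ; bright/low-sat pale wood flood by mask component
def meas(n,seeds,lo=(0,20,185),hi=(40,200,255)):
    im=cv2.imread(f'pics/{n}.png');i=pickle.load(open(f'pics/{n}.pkl','rb'))
    hsv=cv2.cvtColor(im,cv2.COLOR_BGR2HSV)
    out=[]
    for (x,y,z) in seeds:
        s=im[y,x].astype(int); m=(np.abs(im.astype(int)-s).max(2)<70).astype(np.uint8)
        k,l=cv2.connectedComponents(m);c=(l==l[y,x]).astype(np.uint8)
        c=cv2.morphologyEx(c,cv2.MORPH_CLOSE,np.ones((3,3)))
        cs,_=cv2.findContours(c,cv2.RETR_EXTERNAL,cv2.CHAIN_APPROX_NONE);q=max(cs,key=cv2.contourArea)
        P=cast(i,q[:,0].astype(float),z)[:,:2].astype(np.float32)
        (cx,cy),(w,h),a=cv2.minAreaRect(P)
        if w<h: a+=90
        print((x,y),s,'box world c',round(cx,1),round(cy,1),'dims',round(w,1),round(h,1),'yaw',round((a+90)%180-90,2), cv2.boundingRect(q))
        out.append((cx,cy,a))
    return out
E
python3 - <<'E'
from meas import *
meas('w2',[(255,120,30),(97,78,16),(138,187,16)])
i=pickle.load(open('pics/w2.pkl','rb'))
quad('long',i,[(231,22),(278,22),(274.5,216),(234,216)],30)
E
```

```text
(255, 120) [174 233 253] box world c 517.8 -16.0 dims 55.2 237.6 yaw -12.98 (231, 22, 47, 194)
(97, 78) [170 229 253] box world c 618.5 166.5 dims 109.6 17.3 yaw 10.74 (67, 34, 56, 90)
(138, 187) [171 231 253] box world c 470.6 159.5 dims 110.1 17.2 yaw 2.99 (118, 150, 40, 76)
long c [517.  -16.3] L [ 54.7 239.   55.7 239. ] yaw deg 167.1
```

```bash
python3 - <<'E'
from h import *
plan([517.5,-16,60],-13,n=5)
E
```

```text
t 2.15 rows 5 rot [0.0001, 0.0, -0.0003]
[[0.0097, -0.0, 0.042], [0.0097, -0.0, 0.042], [0.0097, -0.0, 0.042], [0.0097, -0.0, 0.042], [0.0097, -0.0, 0.042]]
now [470.1  -5.1 270.1] width 85.6 F [-0.2 -0.1  0.2]
```

Call:
{"method": "servo_tool", "body": {
  "linear": [
    [0.0097, 0, 0.042],
    [0.0097, 0, 0.042],
    [0.0097, 0, 0.042],
    [0.0097, 0, 0.042],
    [0.0097, 0, 0.042]
  ],
  "delta_rot": [
    [0, 0, 0],
    [0, 0, 0],
    [0, 0, 0],
    [0, 0, 0],
    [0, 0, 0]
  ]
}}

```text
time_s: 2.65
ee_pos: [517.7, -17.0, 58.5]
tcp_rot: [0.993, -0.115, 0.0, 0.0]
wrist_force: [0.5, -0.5, -0.2]
gripper_width: 85.1
```

Call:
{"method": "servo_tool", "body": {
  "linear": [
    [0, 0, 0.02],
    [0, 0, 0.02],
    [0, 0, 0.015],
    [0, 0, 0],
    [0, 0, 0]
  ],
  "delta_rot": [
    [0, 0, 0],
    [0, 0, 0],
    [0, 0, 0],
    [0, 0, 0],
    [0, 0, 0]
  ]
}}

```text
time_s: 3.15
ee_pos: [517.7, -15.4, 5.6]
tcp_rot: [0.994, -0.114, 0.0, 0.0]
wrist_force: [0.3, -0.4, 0.0]
gripper_width: 85.3
```

Call:
{"method": "servo_tool", "body": {
  "linear": [
    [0, 0, 0.001],
    [0, 0, 0],
    [0, 0, 0],
    [0, 0, 0],
    [0, 0, 0]
  ],
  "delta_rot": [
    [0, 0, 0],
    [0, 0, 0],
    [0, 0, 0],
    [0, 0, 0],
    [0, 0, 0]
  ],
  "grip": -1
}}

```text
time_s: 3.65
ee_pos: [517.9, -14.7, 5.1]
tcp_rot: [0.994, -0.113, 0.001, -0.0]
wrist_force: [-1.4, -0.4, 11.4]
gripper_width: 55.2
```

Call:
{"method": "servo_tool", "body": {
  "linear": [
    [0, 0, 0],
    [0, 0, 0],
    [0, 0, 0],
    [0, 0, 0]
  ],
  "delta_rot": [
    [0, 0, 0],
    [0, 0, 0],
    [0, 0, 0],
    [0, 0, 0]
  ]
}}

```text
time_s: 4.05
ee_pos: [517.9, -14.7, 5.1]
tcp_rot: [0.994, -0.113, 0.001, -0.0]
wrist_force: [-2.2, -1.0, 11.3]
gripper_width: 55.0
```

Call:
{"method": "servo_tool", "body": {
  "linear": [
    [0, 0, -0.01],
    [0, 0, -0.04],
    [0, 0, -0.04],
    [0, 0, -0.04],
    [0, 0, 0]
  ],
  "delta_rot": [
    [0, 0, 0],
    [0, 0, 0],
    [0, 0, 0],
    [0, 0, 0],
    [0, 0, 0]
  ]
}}

```text
time_s: 4.55
ee_pos: [519.2, -14.7, 139.0]
tcp_rot: [0.994, -0.113, 0.003, -0.0]
wrist_force: [-0.6, 0.6, -4.7]
gripper_width: 54.5
```

```bash
python3 look.py w3; python3 - <<'E'
from h import *
plan([508,-358.5,125],5.7,n=11)
E
```

```text
4.55 [519.2 -14.7 139. ] [ 9.936e-01 -1.133e-01  3.400e-03 -5.000e-04] 54.5 [-0.6  0.6 -4.7]
t 4.6 rows 11 rot [-0.0, -0.0004, -0.0297]
[[0.0061, 0.0307, 0.001], [0.0052, 0.0309, 0.001], [0.0043, 0.031, 0.001], [0.0034, 0.0311, 0.001], [0.0024, 0.0312, 0.001]]
[[0.0015, 0.0313, 0.001], [0.0006, 0.0313, 0.001], [-0.0003, 0.0313, 0.001], [-0.0013, 0.0313, 0.001], [-0.0022, 0.0312, 0.001]]
[[-0.0031, 0.0311, 0.001]]
now [518.4 -14.5 136.5] width 54.8 F [ 0.2  0.3 -3.9]
```

View pics/w3.png

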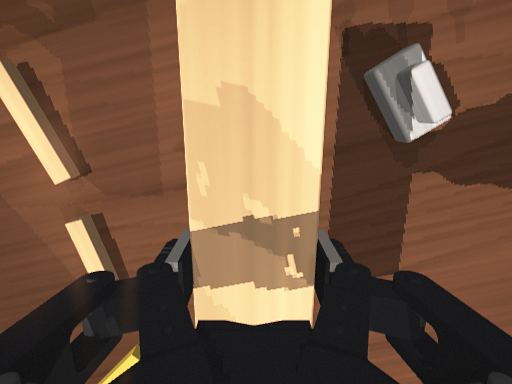

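Slab held level between the pads. Carry it over to the bed.

Call:
{"method": "servo_tool", "body": {
  "linear": [
    [0.0061, 0.0307, 0.001],
    [0.0052, 0.0309, 0.001],
    [0.0043, 0.031, 0.001],
    [0.0034, 0.0311, 0.001],
    [0.0024, 0.0312, 0.001]
  ],
  "delta_rot": [
    [0, 0, -0.0297],
    [0, 0, -0.0297],
    [0, 0, -0.0297],
    [0, 0, -0.0297],
    [0, 0, -0.0297]
  ]
}}

```text
time_s: 5.1
ee_pos: [512.1, -172.1, 128.2]
tcp_rot: [0.999, -0.039, -0.001, -0.0]
wrist_force: [0.5, 0.3, -4.1]
gripper_width: 54.8
```

Call:
{"method": "servo_tool", "body": {
  "linear": [
    [0.0015, 0.0313, 0.001],
    [0.0006, 0.0313, 0.001],
    [-0.0003, 0.0313, 0.001],
    [-0.0013, 0.0313, 0.001],
    [-0.0022, 0.0312, 0.001]
  ],
  "delta_rot": [
    [0, 0, -0.0297],
    [0, 0, -0.0297],
    [0, 0, -0.0297],
    [0, 0, -0.0297],
    [0, 0, -0.0297]
  ]
}}

```text
time_s: 5.6
ee_pos: [507.4, -328.5, 123.0]
tcp_rot: [0.999, 0.036, -0.001, -0.001]
wrist_force: [0.3, 0.2, -2.3]
gripper_width: 54.8
```

Call:
{"method": "servo_tool", "body": {
  "linear": [
    [-0.0031, 0.0311, 0.001],
    [0, 0, 0],
    [0, 0, 0]
  ],
  "delta_rot": [
    [0, 0, -0.0297],
    [0, 0, 0],
    [0, 0, 0]
  ]
}}

```text
time_s: 5.9
ee_pos: [506.5, -358.8, 121.9]
tcp_rot: [0.999, 0.049, -0.001, -0.001]
wrist_force: [-0.1, -0.1, -2.1]
gripper_width: 54.8
```

```bash
python3 look.py w4; python3 - <<'E'
from h import *
plan([508,-358.5,45],5.7,n=3)
E
```

```text
5.9 [ 506.5 -358.8  121.9] [ 9.988e-01  4.930e-02 -6.000e-04 -8.000e-04] 54.8 [-0.1 -0.1 -2.1]
t 5.95 rows 3 rot [-0.0005, 0.0003, 0.0001]
[[0.0004, 0.0002, 0.0257], [0.0004, 0.0002, 0.0257], [0.0004, 0.0002, 0.0257]]
now [ 506.9 -358.   122.2] width 54.9 F [-0.5  1.4 -3.1]
```

View pics/w4.png

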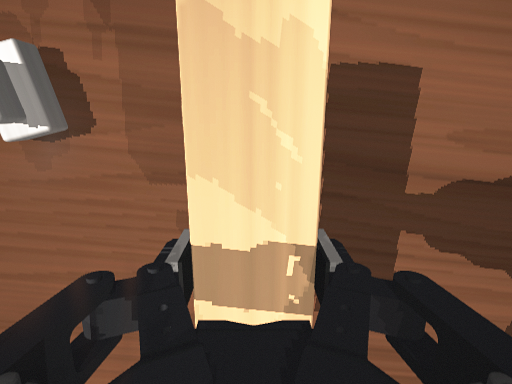

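Call:
{"method": "servo_tool", "body": {
  "linear": [
    [0.0005, 0.0001, 0.026],
    [0.0004, 0.0001, 0.026],
    [0.0004, 0, 0.026],
    [0, 0, 0.004],
    [0, 0, 0]
  ],
  "delta_rot": [
    [0, 0, 0],
    [0, 0, 0],
    [0, 0, 0],
    [0, 0, 0],
    [0, 0, 0]
  ]
}}

```text
time_s: 6.45
ee_pos: [508.6, -358.1, 41.0]
tcp_rot: [0.999, 0.05, -0.0, -0.0]
wrist_force: [0.2, 0.1, -1.6]
gripper_width: 54.7
```

Call:
{"method": "servo_tool", "body": {
  "linear": [
    [0, 0, 0.002],
    [0, 0, 0.002],
    [0, 0, 0.001],
    [0, 0, 0],
    [0, 0, 0]
  ],
  "delta_rot": [
    [0, 0, 0],
    [0, 0, 0],
    [0, 0, 0],
    [0, 0, 0],
    [0, 0, 0]
  ]
}}

```text
time_s: 6.95
ee_pos: [508.6, -358.9, 36.3]
tcp_rot: [0.999, 0.05, 0.0, 0.0]
wrist_force: [0.3, -0.2, -3.1]
gripper_width: 54.5
```

Call:
{"method": "servo_tool", "body": {
  "linear": [
    [0, 0, 0.001],
    [0, 0, 0.001],
    [0, 0, 0]
  ],
  "delta_rot": [
    [0, 0, 0],
    [0, 0, 0],
    [0, 0, 0]
  ]
}}

```text
time_s: 7.25
ee_pos: [508.6, -358.9, 35.1]
tcp_rot: [0.999, 0.05, 0.0, 0.0]
wrist_force: [-5.7, 3.3, 16.5]
gripper_width: 55.0
```

Call:
{"method": "servo_tool", "body": {
  "linear": [
    [0, 0, 0],
    [0, 0, 0],
    [0, 0, 0],
    [0, 0, 0],
    [0, 0, 0]
  ],
  "delta_rot": [
    [0, 0, 0],
    [0, 0, 0],
    [0, 0, 0],
    [0, 0, 0],
    [0, 0, 0]
  ],
  "grip": 1
}}

```text
time_s: 7.75
ee_pos: [508.5, -358.9, 34.0]
tcp_rot: [0.999, 0.05, -0.0, -0.0]
wrist_force: [-0.2, 0.6, 0.1]
gripper_width: 85.3
```

Call:
{"method": "servo_tool", "body": {
  "linear": [
    [0, 0, -0.03],
    [0, 0, -0.04],
    [0, 0, -0.05],
    [-0.02, 0, -0.05],
    [-0.03, 0, -0.04]
  ],
  "delta_rot": [
    [0, 0, 0],
    [0, 0, 0],
    [0, 0, 0],
    [0, 0, 0],
    [0, 0, 0]
  ]
}}

```text
time_s: 8.25
ee_pos: [460.6, -363.2, 242.6]
tcp_rot: [0.999, 0.051, 0.001, 0.0]
wrist_force: [-0.8, -1.7, 0.6]
gripper_width: 85.4
```

Call:
{"method": "servo_tool", "body": {
  "linear": [
    [-0.015, 0, -0.03],
    [0, 0, 0],
    [0, 0, 0]
  ],
  "delta_rot": [
    [0, 0, 0],
    [0, 0, 0],
    [0, 0, 0]
  ]
}}

```text
time_s: 8.55
ee_pos: [445.4, -365.2, 270.7]
tcp_rot: [0.999, 0.05, 0.0, 0.0]
wrist_force: [-0.2, 0.4, 0.0]
gripper_width: 85.3
```

```bash
python3 look.py w5
```

```text
8.55 [ 445.4 -365.2  270.7] [9.988e-01 4.970e-02 3.000e-04 1.000e-04] 85.3 [-0.2  0.4  0. ]
```

View pics/w5.png

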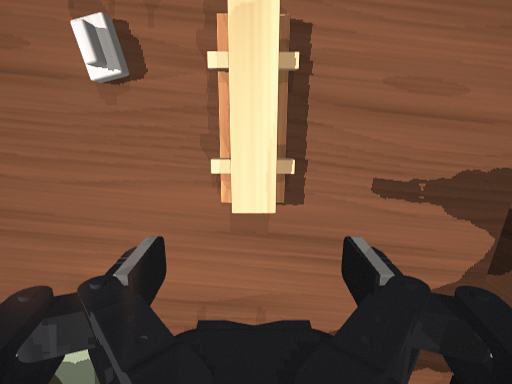

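```bash
python3 - <<'E'
from h import *
import pickle
i=pickle.load(open('pics/w5.pkl','rb'))
e=cast(i,[(254,213)],60)[0]; b=cast(i,[(225,203.5),(283,203.5)],12).mean(0); print('slab end',e,'board end',b)
u=np.array([np.cos(.0995),np.sin(.0995)]);print('slab centre',e[:2]+120*u,'board',b[:2]+120*u)
print('bearers',cast(i,[(253,52),(253,68.5),(253,159),(253,173.5)],30))
plan([470.6-50,159.5-3,270],3.5)
E
```

```text
slab end [ 389.40480538 -371.78658416   60.        ] board end [ 387.08276264 -372.11752925   12.        ]
slab centre [ 508.81128029 -359.8662759 ] board [ 506.48923755 -360.197221  ]
bearers [[ 580.8578661  -351.23601054   30.        ]
 [ 562.61655194 -353.06910154   30.        ]
 [ 453.07906874 -364.07665136   30.        ]
 [ 433.87463458 -366.00652742   30.        ]]
t 8.6 rows 11 rot [-0.0001, 0.0, 0.0035]
[[0.0025, -0.0474, 0.0], [0.0023, -0.0474, 0.0], [0.0021, -0.0474, 0.0], [0.002, -0.0474, 0.0], [0.0018, -0.0474, 0.0]]
[[0.0016, -0.0474, 0.0], [0.0015, -0.0474, -0.0], [0.0013, -0.0474, -0.0], [0.0011, -0.0474, -0.0], [0.001, -0.0474, -0.0]]
[[0.0008, -0.0474, -0.0]]
now [ 445.5 -364.9  269.8] width 85.2 F [-0.6 -0.1 -1.2]
```

Call:
{"method": "servo_tool", "body": {
  "linear": [
    [0.0025, -0.0474, 0],
    [0.0023, -0.0474, 0],
    [0.0021, -0.0474, 0],
    [0.002, -0.0474, 0],
    [0.0018, -0.0474, 0]
  ],
  "delta_rot": [
    [0, 0, 0.0035],
    [0, 0, 0.0035],
    [0, 0, 0.0035],
    [0, 0, 0.0035],
    [0, 0, 0.0035]
  ]
}}

```text
time_s: 9.1
ee_pos: [433.6, -126.0, 269.5]
tcp_rot: [0.999, 0.041, -0.001, -0.0]
wrist_force: [1.7, 0.1, 0.3]
gripper_width: 85.3
```

Call:
{"method": "servo_tool", "body": {
  "linear": [
    [0.0016, -0.0474, 0],
    [0.0015, -0.0474, 0],
    [0.0013, -0.0474, 0],
    [0.0011, -0.0474, 0],
    [0.001, -0.0474, 0]
  ],
  "delta_rot": [
    [0, 0, 0.0035],
    [0, 0, 0.0035],
    [0, 0, 0.0035],
    [0, 0, 0.0035],
    [0, 0, 0.0035]
  ]
}}

```text
time_s: 9.6
ee_pos: [422.0, 110.9, 269.6]
tcp_rot: [0.999, 0.033, -0.001, 0.0]
wrist_force: [1.4, 0.1, -0.3]
gripper_width: 84.6
```

Call:
{"method": "servo_tool", "body": {
  "linear": [
    [0.0008, -0.0474, 0.01],
    [0, 0, 0],
    [0, 0, 0]
  ],
  "delta_rot": [
    [0, 0, 0.0035],
    [0, 0, 0],
    [0, 0, 0]
  ],
  "grip": 0
}}

```text
time_s: 9.9
ee_pos: [419.9, 156.8, 259.4]
tcp_rot: [0.999, 0.032, -0.001, 0.0]
wrist_force: [0.2, -0.1, -0.3]
gripper_width: 44.1
```

```bash
python3 look.py w6
```

```text
9.9 [419.9 156.8 259.4] [ 9.995e-01  3.190e-02 -1.100e-03  4.000e-04] 44.1 [ 0.2 -0.1 -0.3]
```

View pics/w6.png

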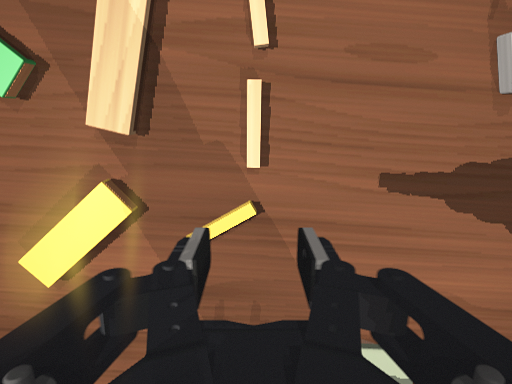

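Candidates: pale stickers at (254,124) and (260,22), and the yellow look-alike at (230,222). The description says pale wood, and crop c2 already showed both stickers pale beside the yellow one. I'll take the pale one at (254,124).

```bash
python3 - <<'E'
from meas import *
(x,y,a),=meas('w6',[(254,124,16)])
i=pickle.load(open('pics/w6.pkl','rb'))
print('yellow end',cast(i,[(254,204)],16))
plan([x,y,60],3.6,n=5)
E
```

```text
(254, 124) [180 238 254] box world c 470.6 159.4 dims 109.6 17.2 yaw 3.39 (247, 79, 15, 89)
yellow end [[364.71421835 152.17122326  16.        ]]
t 9.95 rows 5 rot [0.0002, 0.0003, -0.0002]
[[0.0102, -0.0002, 0.0399], [0.0102, -0.0001, 0.0399], [0.0101, -0.0001, 0.0399], [0.0101, -0.0001, 0.04], [0.0101, -0.0001, 0.04]]
now [420.2 155.7 259.8] width 42.4 F [-0.3 -0.6 -0.2]
```

Call:
{"method": "servo_tool", "body": {
  "linear": [
    [0.0101, 0, 0.04],
    [0.0101, 0, 0.04],
    [0.0101, 0, 0.04],
    [0.0101, 0, 0.04],
    [0.0101, 0, 0.04]
  ],
  "delta_rot": [
    [0, 0, 0],
    [0, 0, 0],
    [0, 0, 0],
    [0, 0, 0],
    [0, 0, 0]
  ]
}}

```text
time_s: 10.45
ee_pos: [471.4, 157.6, 58.8]
tcp_rot: [1.0, 0.03, -0.0, 0.0]
wrist_force: [0.0, 0.4, 0.2]
gripper_width: 42.6
```

Call:
{"method": "servo_tool", "body": {
  "linear": [
    [0, 0, 0.02],
    [0, 0, 0.02],
    [0, 0, 0.014],
    [0, 0, 0.0015],
    [0, 0, 0]
  ],
  "delta_rot": [
    [0, 0, 0],
    [0, 0, 0],
    [0, 0, 0],
    [0, 0, 0],
    [0, 0, 0]
  ]
}}

```text
time_s: 10.95
ee_pos: [470.9, 158.6, 5.3]
tcp_rot: [1.0, 0.03, -0.0, 0.0]
wrist_force: [0.3, 0.4, 1.1]
gripper_width: 42.7
```

Call:
{"method": "servo_tool", "body": {
  "linear": [
    [0, 0, 0],
    [0, 0, 0],
    [0, 0, 0],
    [0, 0, 0],
    [0, 0, 0]
  ],
  "delta_rot": [
    [0, 0, 0],
    [0, 0, 0],
    [0, 0, 0],
    [0, 0, 0],
    [0, 0, 0]
  ],
  "grip": -1
}}

```text
time_s: 11.45
ee_pos: [471.2, 159.1, 6.1]
tcp_rot: [1.0, 0.03, 0.001, -0.0]
wrist_force: [-1.6, -0.5, 12.3]
gripper_width: 16.6
```

Call:
{"method": "servo_tool", "body": {
  "linear": [
    [0, 0, -0.01],
    [0, 0, -0.04],
    [0, 0, -0.05],
    [0, 0, -0.03]
  ],
  "delta_rot": [
    [0, 0, 0],
    [0, 0, 0],
    [0, 0, 0],
    [0, 0, 0]
  ]
}}

```text
time_s: 11.85
ee_pos: [471.1, 159.1, 138.9]
tcp_rot: [1.0, 0.031, 0.001, -0.001]
wrist_force: [-0.2, -0.0, -0.4]
gripper_width: 16.2
```

```bash
python3 look.py w7; python3 - <<'E'
from h import *
plan([443.2,-365.1,130],95.7,n=14)
E
```

```text
11.85 [471.1 159.1 138.9] [ 9.995e-01  3.060e-02  1.400e-03 -5.000e-04] 16.2 [-0.2 -0.  -0.4]
t 11.9 rows 14 rot [0.0003, -0.0005, -0.115]
[[-0.0044, 0.0373, 0.0008], [-0.0086, 0.0365, 0.0007], [-0.0127, 0.0353, 0.0007], [-0.0167, 0.0336, 0.0007], [-0.0204, 0.0315, 0.0007]]
[[-0.0239, 0.0289, 0.0007], [-0.0271, 0.026, 0.0007], [-0.0299, 0.0227, 0.0008], [-0.0323, 0.0191, 0.0008], [-0.0343, 0.0153, 0.0008]]
[[-0.0358, 0.0113, 0.0008], [-0.0369, 0.0071, 0.0008], [-0.0374, 0.0028, 0.0008], [-0.0375, -0.0015, 0.0008]]
now [472.3 159.5 142. ] width 16.4 F [2.9 1.1 7.1]
```

View pics/w7.png

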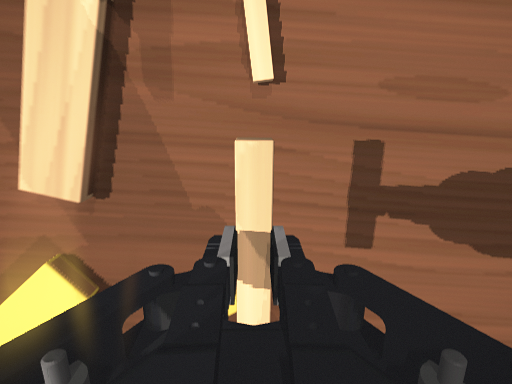

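Sticker 1 is held level and square in the pads.

Call:
{"method": "servo_tool", "body": {
  "linear": [
    [-0.0044, 0.0373, 0.0008],
    [-0.0086, 0.0365, 0.0007],
    [-0.0127, 0.0353, 0.0007],
    [-0.0167, 0.0336, 0.0007],
    [-0.0204, 0.0315, 0.0007]
  ],
  "delta_rot": [
    [0, 0, -0.115],
    [0, 0, -0.115],
    [0, 0, -0.115],
    [0, 0, -0.115],
    [0, 0, -0.115]
  ]
}}

```text
time_s: 12.4
ee_pos: [460.3, -29.9, 132.3]
tcp_rot: [0.949, 0.315, 0.0, 0.0]
wrist_force: [0.4, 0.1, -0.2]
gripper_width: 16.0
```

Call:
{"method": "servo_tool", "body": {
  "linear": [
    [-0.0239, 0.0289, 0.0007],
    [-0.0271, 0.026, 0.0007],
    [-0.03, 0.0227, 0.0008],
    [-0.0323, 0.0191, 0.0008],
    [-0.0343, 0.0153, 0.0008]
  ],
  "delta_rot": [
    [0, 0, -0.115],
    [0, 0, -0.115],
    [0, 0, -0.115],
    [0, 0, -0.115],
    [0, 0, -0.115]
  ]
}}

```text
time_s: 12.9
ee_pos: [449.7, -217.7, 128.5]
tcp_rot: [0.821, 0.571, -0.0, 0.001]
wrist_force: [0.6, 0.2, -0.6]
gripper_width: 16.2
```

Call:
{"method": "servo_tool", "body": {
  "linear": [
    [-0.0358, 0.0113, 0.0008],
    [-0.0369, 0.0071, 0.0008],
    [-0.0374, 0.0028, 0.0008],
    [-0.0375, -0.0015, 0.0008],
    [0, 0, 0]
  ],
  "delta_rot": [
    [0, 0, -0.115],
    [0, 0, -0.115],
    [0, 0, -0.115],
    [0, 0, -0.115],
    [0, 0, 0]
  ]
}}

```text
time_s: 13.4
ee_pos: [439.8, -370.8, 124.4]
tcp_rot: [0.671, 0.741, -0.001, 0.0]
wrist_force: [0.2, 1.2, -0.4]
gripper_width: 16.4
```

Call:
{"method": "servo_tool", "body": {
  "linear": [
    [0, 0, 0],
    [0, 0, 0]
  ],
  "delta_rot": [
    [0, 0, 0],
    [0, 0, 0]
  ]
}}

```text
time_s: 13.6
ee_pos: [442.1, -365.0, 125.0]
tcp_rot: [0.671, 0.742, -0.0, 0.0]
wrist_force: [0.7, 1.4, 0.4]
gripper_width: 15.8
```

```bash
python3 look.py w8; python3 - <<'E'
from h import *
plan([443.2,-365.1,80],95.7,n=3)
E
```

```text
13.6 [ 442.1 -365.   125. ] [ 6.707e-01  7.418e-01 -1.000e-04  1.000e-04] 15.8 [0.7 1.4 0.4]
t 13.65 rows 3 rot [0.0, 0.0001, 0.0005]
[[-0.0001, 0.0003, 0.015], [-0.0001, 0.0003, 0.015], [-0.0001, 0.0003, 0.015]]
now [ 442.2 -364.9  124.9] width 16.2 F [-0.1 -0.2 -0.8]
```

View pics/w8.png

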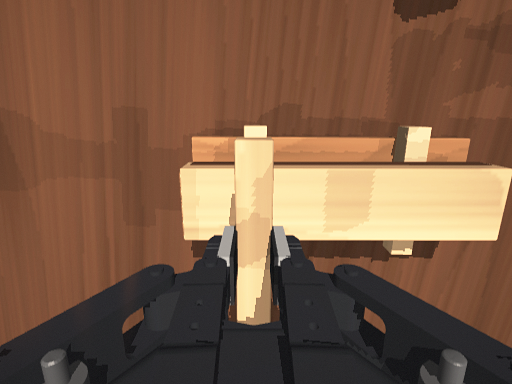

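Call:
{"method": "servo_tool", "body": {
  "linear": [
    [0, 0.0005, 0.025],
    [0, 0.0004, 0.02],
    [0, 0, 0.009],
    [0, 0, 0.002],
    [0, 0, 0]
  ],
  "delta_rot": [
    [0, 0, 0],
    [0, 0, 0],
    [0, 0, 0],
    [0, 0, 0],
    [0, 0, 0]
  ]
}}

```text
time_s: 14.15
ee_pos: [443.1, -365.4, 69.0]
tcp_rot: [0.671, 0.742, 0.0, 0.0]
wrist_force: [-1.0, -0.0, 0.2]
gripper_width: 16.4
```

Call:
{"method": "servo_tool", "body": {
  "linear": [
    [0, 0, 0.001],
    [0, 0, 0.001],
    [0, 0, 0],
    [0, 0, 0]
  ],
  "delta_rot": [
    [0, 0, 0],
    [0, 0, 0],
    [0, 0, 0],
    [0, 0, 0]
  ]
}}

```text
time_s: 14.55
ee_pos: [442.9, -365.7, 66.6]
tcp_rot: [0.671, 0.742, 0.0, 0.0]
wrist_force: [0.5, 0.2, 0.2]
gripper_width: 16.0
```

Call:
{"method": "servo_tool", "body": {
  "linear": [
    [0, 0, 0.0008],
    [0, 0, 0.0007],
    [0, 0, 0],
    [0, 0, 0]
  ],
  "delta_rot": [
    [0, 0, 0],
    [0, 0, 0],
    [0, 0, 0],
    [0, 0, 0]
  ]
}}

```text
time_s: 14.95
ee_pos: [442.9, -365.7, 66.1]
tcp_rot: [0.671, 0.742, -0.0, 0.0]
wrist_force: [-6.8, 3.4, 23.5]
gripper_width: 16.1
```

Call:
{"method": "servo_tool", "body": {
  "linear": [
    [0, 0, 0],
    [0, 0, 0],
    [0, 0, 0],
    [0, 0, 0]
  ],
  "delta_rot": [
    [0, 0, 0],
    [0, 0, 0],
    [0, 0, 0],
    [0, 0, 0]
  ],
  "grip": 0
}}

```text
time_s: 15.35
ee_pos: [442.8, -365.6, 64.8]
tcp_rot: [0.671, 0.742, 0.0, -0.0]
wrist_force: [-0.3, -0.3, -0.5]
gripper_width: 42.8
```

Call:
{"method": "servo_tool", "body": {
  "linear": [
    [0, 0, -0.03],
    [0, 0, -0.04],
    [0, 0, -0.05],
    [0, 0, -0.05],
    [0, 0, 0]
  ],
  "delta_rot": [
    [0, 0, 0],
    [0, 0, 0],
    [0, 0, 0],
    [0, 0, 0],
    [0, 0, 0]
  ]
}}

```text
time_s: 15.85
ee_pos: [444.5, -366.1, 240.5]
tcp_rot: [0.671, 0.742, 0.001, 0.004]
wrist_force: [1.0, 0.2, -1.3]
gripper_width: 42.7
```

```bash
python3 look.py w9; python3 - <<'E'
from h import *
plan([618.5-40,166.5-8,240],10.8)
E
```

```text
15.85 [ 444.5 -366.1  240.5] [6.708e-01 7.416e-01 7.000e-04 3.800e-03] 42.7 [ 1.   0.2 -1.3]
t 15.9 rows 12 rot [0.0004, 0.0, 0.1235]
[[0.0424, 0.0156, -0.0003], [0.044, 0.0102, -0.0003], [0.0449, 0.0047, -0.0003], [0.0451, -0.0008, -0.0003], [0.0447, -0.0064, -0.0003]]
[[0.0435, -0.0119, -0.0003], [0.0418, -0.0171, -0.0003], [0.0393, -0.0221, -0.0003], [0.0363, -0.0268, -0.0003], [0.0327, -0.0311, -0.0003]]
[[0.0286, -0.0349, -0.0002], [0.0241, -0.0381, -0.0002]]
now [ 443.5 -366.   237.5] width 43.1 F [-0.8  0.1 -0.5]
```

View pics/w9.png

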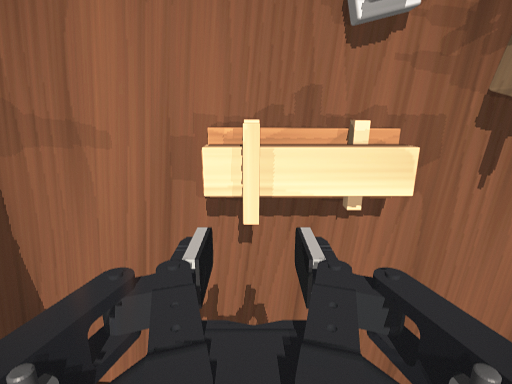

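```bash
python3 - <<'E'
from h import *
import pickle
i=pickle.load(open('pics/w9.pkl','rb'))
P=cast(i,[(252,120.5),(251,224)],76);print(P,P.mean(0),np.linalg.norm(P[0]-P[1]))
E
```

```text
[[ 438.74116606 -309.0971994    76.        ]
 [ 448.79854412 -420.56104524   76.        ]] [ 443.76985509 -364.82912232   76.        ] 111.9166644559402
```

Call:
{"method": "servo_tool", "body": {
  "linear": [
    [0.0424, 0.0156, 0],
    [0.044, 0.0102, 0],
    [0.045, 0.0047, 0],
    [0.0451, -0.0008, 0],
    [0.0447, -0.0064, 0]
  ],
  "delta_rot": [
    [0, 0, 0.1235],
    [0, 0, 0.1235],
    [0, 0, 0.1235],
    [0, 0, 0.1235],
    [0, 0, 0.1235]
  ]
}}

```text
time_s: 16.4
ee_pos: [498.9, -145.2, 234.2]
tcp_rot: [0.866, 0.5, -0.0, -0.0]
wrist_force: [0.5, 0.1, -0.8]
gripper_width: 42.6
```

Call:
{"method": "servo_tool", "body": {
  "linear": [
    [0.0435, -0.012, 0],
    [0.0418, -0.0171, 0],
    [0.0393, -0.0221, 0],
    [0.0363, -0.0268, 0],
    [0.0327, -0.0311, 0]
  ],
  "delta_rot": [
    [0, 0, 0.1235],
    [0, 0, 0.1235],
    [0, 0, 0.1235],
    [0, 0, 0.1235],
    [0, 0, 0.1235]
  ]
}}

```text
time_s: 16.9
ee_pos: [555.0, 73.4, 234.1]
tcp_rot: [0.977, 0.214, -0.001, 0.0]
wrist_force: [1.7, -1.0, -0.9]
gripper_width: 42.5
```

Call:
{"method": "servo_tool", "body": {
  "linear": [
    [0.0286, -0.035, 0],
    [0.0241, -0.0381, 0],
    [0, 0, 0],
    [0, 0, 0]
  ],
  "delta_rot": [
    [0, 0, 0.1235],
    [0, 0, 0.1235],
    [0, 0, 0],
    [0, 0, 0]
  ]
}}

```text
time_s: 17.3
ee_pos: [576.9, 159.9, 233.7]
tcp_rot: [0.995, 0.095, -0.001, 0.0]
wrist_force: [0.5, -1.6, -0.3]
gripper_width: 42.9
```

```bash
python3 look.py w10
```

```text
17.3 [576.9 159.9 233.7] [ 9.954e-01  9.550e-02 -8.000e-04  4.000e-04] 42.9 [ 0.5 -1.6 -0.3]
```

View pics/w10.png

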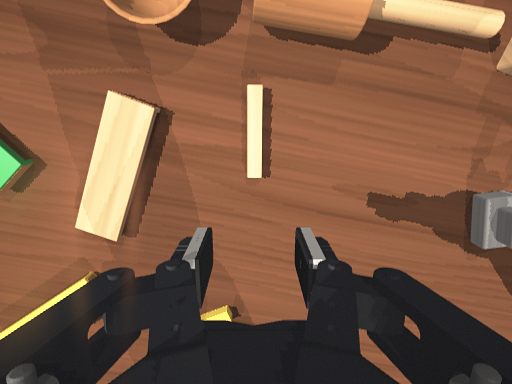

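```bash
python3 - <<'E'
from meas import *
(x,y,a),_=meas('w10',[(255,131,16),(115,165,22)])
plan([x,y,60],10.8,n=4)
E
```

```text
(255, 131) [201 248 255] box world c 618.8 166.7 dims 108.5 17.4 yaw 10.69 (247, 85, 16, 93)
(115, 165) [178 235 254] box world c 541.7 328.5 dims 54.8 179.7 yaw -10.05 (75, 90, 79, 151)
t 17.35 rows 4 rot [0.0002, 0.0003, 0.0003]
[[0.0107, -0.0001, 0.0435], [0.0106, -0.0001, 0.0435], [0.0106, -0.0, 0.0435], [0.0106, -0.0, 0.0435]]
now [577.1 158.6 234.1] width 42.4 F [-0.7  0.2  0.1]
```

Call:
{"method": "servo_tool", "body": {
  "linear": [
    [0.0106, 0, 0.0435],
    [0.0106, 0, 0.0435],
    [0.0106, 0, 0.0435],
    [0.0106, 0, 0.0435],
    [0, 0, 0]
  ],
  "delta_rot": [
    [0, 0, 0],
    [0, 0, 0],
    [0, 0, 0],
    [0, 0, 0],
    [0, 0, 0]
  ]
}}

```text
time_s: 17.85
ee_pos: [617.0, 164.8, 55.4]
tcp_rot: [0.996, 0.094, -0.004, 0.001]
wrist_force: [0.2, -0.0, -0.8]
gripper_width: 42.7
```

Call:
{"method": "servo_tool", "body": {
  "linear": [
    [0, 0, 0.02],
    [0, 0, 0.02],
    [0, 0, 0.014],
    [0, 0, 0.0015],
    [0, 0, 0]
  ],
  "delta_rot": [
    [0, 0, 0],
    [0, 0, 0],
    [0, 0, 0],
    [0, 0, 0],
    [0, 0, 0]
  ]
}}

```text
time_s: 18.35
ee_pos: [619.4, 166.9, 6.5]
tcp_rot: [0.996, 0.094, 0.0, -0.0]
wrist_force: [-0.2, -1.0, -0.3]
gripper_width: 42.4
```

Call:
{"method": "servo_tool", "body": {
  "linear": [
    [0, 0, 0],
    [0, 0, 0],
    [0, 0, 0],
    [0, 0, 0],
    [0, 0, 0]
  ],
  "delta_rot": [
    [0, 0, 0],
    [0, 0, 0],
    [0, 0, 0],
    [0, 0, 0],
    [0, 0, 0]
  ],
  "grip": -1
}}

```text
time_s: 18.85
ee_pos: [619.5, 167.2, 6.7]
tcp_rot: [0.996, 0.094, 0.001, -0.0]
wrist_force: [-2.0, -1.0, 10.8]
gripper_width: 16.1
```

Call:
{"method": "servo_tool", "body": {
  "linear": [
    [0, 0, -0.01],
    [0, 0, -0.04],
    [0, 0, -0.05],
    [0, 0, -0.03]
  ],
  "delta_rot": [
    [0, 0, 0],
    [0, 0, 0],
    [0, 0, 0],
    [0, 0, 0]
  ]
}}

```text
time_s: 19.25
ee_pos: [619.7, 167.4, 139.9]
tcp_rot: [0.996, 0.094, 0.002, -0.001]
wrist_force: [0.9, -0.7, -0.8]
gripper_width: 15.9
```

```bash
python3 look.py w11; python3 - <<'E'
from h import *
plan([572.3,-352.3,140],95.7,n=14)
E
```

```text
19.25 [619.7 167.4 139.9] [ 9.955e-01  9.450e-02  1.800e-03 -5.000e-04] 15.9 [ 0.9 -0.7 -0.8]
t 19.3 rows 14 rot [0.0004, -0.0005, -0.1058]
[[-0.0104, 0.0358, 0.0001], [-0.0141, 0.0345, 0.0001], [-0.0177, 0.0329, 0.0001], [-0.0211, 0.0308, 0.0001], [-0.0242, 0.0284, 0.0001]]
[[-0.0271, 0.0257, 0.0001], [-0.0296, 0.0227, 0.0001], [-0.0319, 0.0194, 0.0001], [-0.0337, 0.016, 0.0002], [-0.0352, 0.0123, 0.0002]]
[[-0.0363, 0.0085, 0.0002], [-0.037, 0.0046, 0.0002], [-0.0373, 0.0007, 0.0002], [-0.0372, -0.0033, 0.0002]]
now [621.1 167.8 143.7] width 16.0 F [1.  0.6 6.4]
```

View pics/w11.png

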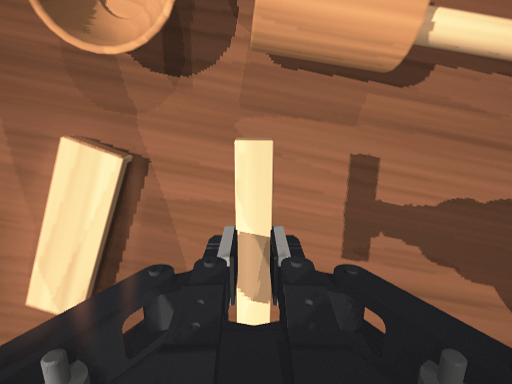

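Call:
{"method": "servo_tool", "body": {
  "linear": [
    [-0.0104, 0.0358, 0],
    [-0.0141, 0.0345, 0],
    [-0.0177, 0.033, 0],
    [-0.0211, 0.0308, 0],
    [-0.0242, 0.0284, 0]
  ],
  "delta_rot": [
    [0, 0, -0.1058],
    [0, 0, -0.1058],
    [0, 0, -0.1058],
    [0, 0, -0.1058],
    [0, 0, -0.1058]
  ]
}}

```text
time_s: 19.8
ee_pos: [601.5, -20.2, 136.4]
tcp_rot: [0.935, 0.353, 0.0, 0.0]
wrist_force: [-0.2, -0.2, -0.2]
gripper_width: 16.3
```

Call:
{"method": "servo_tool", "body": {
  "linear": [
    [-0.0271, 0.0257, 0],
    [-0.0296, 0.0227, 0],
    [-0.0319, 0.0194, 0],
    [-0.0337, 0.016, 0],
    [-0.0352, 0.0123, 0]
  ],
  "delta_rot": [
    [0, 0, -0.1058],
    [0, 0, -0.1058],
    [0, 0, -0.1058],
    [0, 0, -0.1058],
    [0, 0, -0.1058]
  ]
}}

```text
time_s: 20.3
ee_pos: [584.0, -206.3, 136.3]
tcp_rot: [0.811, 0.586, 0.0, 0.0]
wrist_force: [0.3, 0.2, -0.8]
gripper_width: 16.2
```

Call:
{"method": "servo_tool", "body": {
  "linear": [
    [-0.0363, 0.0085, 0],
    [-0.037, 0.0046, 0],
    [-0.0373, 0.0007, 0],
    [-0.0372, -0.0033, 0],
    [0, 0, 0]
  ],
  "delta_rot": [
    [0, 0, -0.1058],
    [0, 0, -0.1058],
    [0, 0, -0.1058],
    [0, 0, -0.1058],
    [0, 0, 0]
  ]
}}

```text
time_s: 20.8
ee_pos: [568.3, -358.8, 135.5]
tcp_rot: [0.672, 0.741, -0.001, 0.001]
wrist_force: [-0.5, 1.0, 0.0]
gripper_width: 16.3
```

Call:
{"method": "servo_tool", "body": {
  "linear": [
    [0, 0, 0],
    [0, 0, 0]
  ],
  "delta_rot": [
    [0, 0, 0],
    [0, 0, 0]
  ]
}}

```text
time_s: 21.0
ee_pos: [570.6, -352.1, 136.0]
tcp_rot: [0.671, 0.742, 0.0, 0.0]
wrist_force: [0.8, 0.9, 0.1]
gripper_width: 16.2
```

```bash
python3 look.py w12; python3 - <<'E'
from h import *
plan([572.3,-352.3,80],95.7,n=3)
E
```

```text
21.0 [ 570.6 -352.1  136. ] [6.709e-01 7.416e-01 2.000e-04 1.000e-04] 16.2 [0.8 0.9 0.1]
t 21.05 rows 3 rot [0.0001, -0.0, 0.0003]
[[-0.0002, 0.0005, 0.0186], [-0.0002, 0.0005, 0.0186], [-0.0002, 0.0005, 0.0186]]
now [ 570.7 -352.   135.9] width 16.1 F [ 0.2  1.2 -0.2]
```

View pics/w12.png

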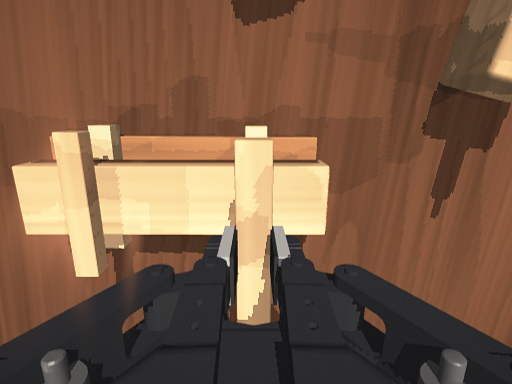

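Call:
{"method": "servo_tool", "body": {
  "linear": [
    [0, 0.0008, 0.03],
    [0, 0.0008, 0.024],
    [0, 0, 0.012],
    [0, 0, 0.001],
    [0, 0, 0]
  ],
  "delta_rot": [
    [0, 0, 0],
    [0, 0, 0],
    [0, 0, 0],
    [0, 0, 0],
    [0, 0, 0]
  ]
}}

```text
time_s: 21.55
ee_pos: [572.3, -352.5, 69.0]
tcp_rot: [0.671, 0.742, 0.0, 0.0]
wrist_force: [0.3, -0.3, 0.2]
gripper_width: 15.9
```

Call:
{"method": "servo_tool", "body": {
  "linear": [
    [0, 0, 0.001],
    [0, 0, 0.001],
    [0, 0, 0],
    [0, 0, 0]
  ],
  "delta_rot": [
    [0, 0, 0],
    [0, 0, 0],
    [0, 0, 0],
    [0, 0, 0]
  ]
}}

```text
time_s: 21.95
ee_pos: [572.1, -352.9, 66.8]
tcp_rot: [0.671, 0.741, 0.0, 0.0]
wrist_force: [0.3, 0.6, 3.9]
gripper_width: 16.4
```

Light contact; release and go to the short slab, turning to 170°.

Call:
{"method": "servo_tool", "body": {
  "linear": [
    [0, 0, 0.0003],
    [0, 0, 0],
    [0, 0, 0],
    [0, 0, 0]
  ],
  "delta_rot": [
    [0, 0, 0],
    [0, 0, 0],
    [0, 0, 0],
    [0, 0, 0]
  ],
  "grip": 0
}}

```text
time_s: 22.35
ee_pos: [571.8, -352.9, 66.0]
tcp_rot: [0.671, 0.741, -0.0, -0.0]
wrist_force: [-0.1, 0.5, -0.4]
gripper_width: 42.8
```

Call:
{"method": "servo_tool", "body": {
  "linear": [
    [0, 0, -0.03],
    [0, 0, -0.04],
    [0, 0, -0.05],
    [0, 0, -0.05],
    [0, 0, 0]
  ],
  "delta_rot": [
    [0, 0, 0],
    [0, 0, 0],
    [0, 0, 0],
    [0, 0, 0],
    [0, 0, 0]
  ]
}}

```text
time_s: 22.85
ee_pos: [573.6, -353.1, 242.6]
tcp_rot: [0.671, 0.741, 0.002, 0.004]
wrist_force: [-0.1, 0.2, -0.4]
gripper_width: 42.6
```

```bash
python3 look.py w13; python3 - <<'E'
from h import *
# short slab 541.7,328.5 yaw 170: back off 40 along tool x (cos170,sin170)
import math
a=math.radians(170)
plan([541-40*math.cos(a),328.5-40*math.sin(a),250],170)
E
```

```text
22.85 [ 573.6 -353.1  242.6] [0.6713 0.7412 0.0015 0.0039] 42.6 [-0.1  0.2 -0.4]
t 22.9 rows 15 rot [0.0001, 0.0003, -0.0865]
[[0.0447, 0.005, -0.0008], [0.0441, 0.0088, -0.0008], [0.0432, 0.0126, -0.0008], [0.0419, 0.0163, -0.0008], [0.0404, 0.0198, -0.0008]]
[[0.0385, 0.0232, -0.0008], [0.0364, 0.0265, -0.0007], [0.0339, 0.0295, -0.0007], [0.0313, 0.0323, -0.0007], [0.0283, 0.0349, -0.0007]]
[[0.0252, 0.0372, -0.0007], [0.0219, 0.0393, -0.0007], [0.0184, 0.041, -0.0007], [0.0148, 0.0425, -0.0007], [0.0111, 0.0436, -0.0007]]
now [ 572.8 -353.   239.1] width 42.7 F [-0.2 -0.3 -0.7]
```

View pics/w13.png

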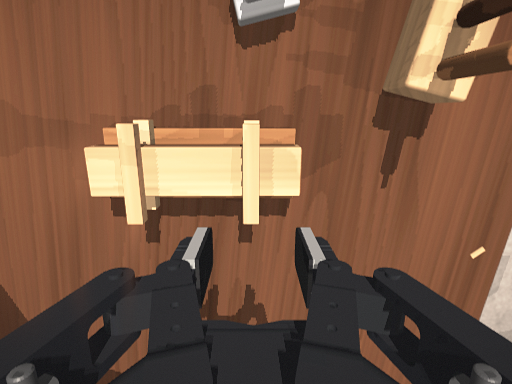

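Call:
{"method": "servo_tool", "body": {
  "linear": [
    [0.0447, 0.005, -0.0008],
    [0.0441, 0.0088, -0.0008],
    [0.0432, 0.0126, -0.0008],
    [0.042, 0.0163, -0.0008],
    [0.0404, 0.0198, -0.0008]
  ],
  "delta_rot": [
    [0, 0, -0.0865],
    [0, 0, -0.0865],
    [0, 0, -0.0865],
    [0, 0, -0.0865],
    [0, 0, -0.0865]
  ],
  "grip": 1
}}

```text
time_s: 23.4
ee_pos: [573.8, -126.3, 239.4]
tcp_rot: [0.495, 0.869, -0.0, -0.001]
wrist_force: [1.7, 0.1, -0.4]
gripper_width: 85.2
```

Call:
{"method": "servo_tool", "body": {
  "linear": [
    [0.0385, 0.0232, -0.0008],
    [0.0364, 0.0265, -0.0007],
    [0.034, 0.0295, -0.0007],
    [0.0313, 0.0323, -0.0007],
    [0.0283, 0.0349, -0.0007]
  ],
  "delta_rot": [
    [0, 0, -0.0865],
    [0, 0, -0.0865],
    [0, 0, -0.0865],
    [0, 0, -0.0865],
    [0, 0, -0.0865]
  ]
}}

```text
time_s: 23.9
ee_pos: [576.2, 98.5, 243.0]
tcp_rot: [0.297, 0.955, -0.0, -0.0]
wrist_force: [0.9, 0.1, 0.2]
gripper_width: 85.1
```

Call:
{"method": "servo_tool", "body": {
  "linear": [
    [0.0252, 0.0372, -0.0007],
    [0.022, 0.0393, -0.0007],
    [0.0184, 0.041, -0.0007],
    [0.0148, 0.0425, -0.0007],
    [0.0111, 0.0436, -0.0007]
  ],
  "delta_rot": [
    [0, 0, -0.0865],
    [0, 0, -0.0865],
    [0, 0, -0.0865],
    [0, 0, -0.0865],
    [0, 0, -0.0865]
  ]
}}

```text
time_s: 24.4
ee_pos: [578.8, 323.3, 246.3]
tcp_rot: [0.085, 0.996, -0.0, -0.0]
wrist_force: [0.9, -0.7, -0.5]
gripper_width: 85.3
```

Call:
{"method": "servo_tool", "body": {
  "linear": [
    [0, 0, 0],
    [0, 0, 0],
    [0, 0, 0]
  ],
  "delta_rot": [
    [0, 0, 0],
    [0, 0, 0],
    [0, 0, 0]
  ]
}}

```text
time_s: 24.7
ee_pos: [579.5, 320.7, 246.7]
tcp_rot: [0.088, 0.996, -0.0, -0.0]
wrist_force: [0.5, -1.2, 0.4]
gripper_width: 85.3
```

```bash
python3 look.py w14
```

```text
24.7 [579.5 320.7 246.7] [ 8.760e-02  9.962e-01 -4.000e-04 -1.000e-04] 85.3 [ 0.5 -1.2  0.4]
```

View pics/w14.png

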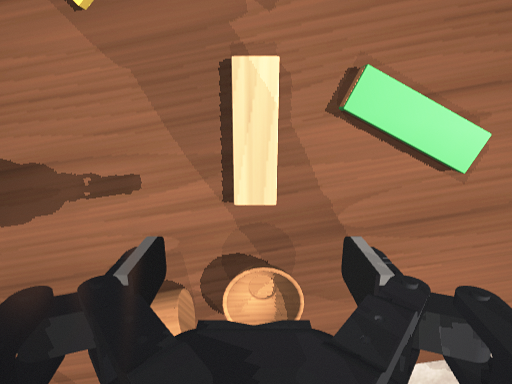

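```bash
python3 - <<'E'
from meas import *
(x,y,a),=meas('w14',[(255,130,22)])
i=pickle.load(open('pics/w14.pkl','rb'));print('bowl',cast(i,[(263,300)],50))
plan([x,y,60],a%180,n=5)
im=cv2.imread('pics/w14.png');cv2.imwrite('pics/w14c.png',cv2.resize(im[40:220,190:500],None,fx=2.5,fy=2.5))
E
```

```text
(255, 130) [173 231 253] box world c 541.0 329.3 dims 55.1 177.9 yaw -10.04 (232, 56, 48, 149)
bowl [[752.76376944 302.97526414  50.        ]]
t 24.75 rows 5 rot [-0.0001, 0.0, -0.0001]
[[0.0079, 0.0004, 0.0374], [0.0079, 0.0004, 0.0374], [0.0079, 0.0004, 0.0374], [0.0079, 0.0004, 0.0374], [0.0079, 0.0004, 0.0374]]
now [579.7 320.5 247. ] width 85.7 F [ 0.3 -0.6 -0.8]
```

View pics/w14c.png

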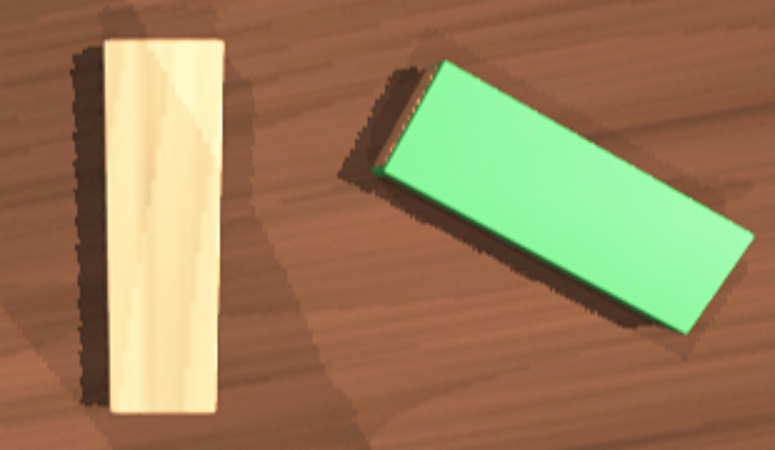

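The crop shows the pale 180 x 56 slab at (255,130) beside the green look-alike at (417,118). The pale one is the short slab.

Call:
{"method": "servo_tool", "body": {
  "linear": [
    [0.0079, 0.0004, 0.0374],
    [0.0079, 0.0004, 0.0374],
    [0.0079, 0.0004, 0.0374],
    [0.0079, 0.0004, 0.0374],
    [0.0079, 0.0004, 0.0374]
  ],
  "delta_rot": [
    [0, 0, 0],
    [0, 0, 0],
    [0, 0, 0],
    [0, 0, 0],
    [0, 0, 0]
  ]
}}

```text
time_s: 25.25
ee_pos: [540.7, 329.3, 59.0]
tcp_rot: [0.088, 0.996, 0.0, 0.0]
wrist_force: [1.1, 0.5, -0.2]
gripper_width: 85.3
```

Call:
{"method": "servo_tool", "body": {
  "linear": [
    [0, 0, 0.02],
    [0, 0, 0.02],
    [0, 0, 0.013],
    [0, 0, 0.0015],
    [0, 0, 0]
  ],
  "delta_rot": [
    [0, 0, 0],
    [0, 0, 0],
    [0, 0, 0],
    [0, 0, 0],
    [0, 0, 0]
  ]
}}

```text
time_s: 25.75
ee_pos: [541.0, 330.9, 6.4]
tcp_rot: [0.087, 0.996, 0.0, 0.0]
wrist_force: [0.2, -0.4, 0.3]
gripper_width: 85.6
```

Call:
{"method": "servo_tool", "body": {
  "linear": [
    [0, 0.001, 0.002],
    [0, 0, 0.001],
    [0, 0, 0]
  ],
  "delta_rot": [
    [0, 0, 0],
    [0, 0, 0],
    [0, 0, 0]
  ]
}}

```text
time_s: 26.05
ee_pos: [540.9, 331.8, 3.1]
tcp_rot: [0.087, 0.996, 0.0, 0.0]
wrist_force: [0.3, -0.0, -0.8]
gripper_width: 85.1
```

Call:
{"method": "servo_tool", "body": {
  "linear": [
    [0, 0, 0],
    [0, 0, 0],
    [0, 0, 0],
    [0, 0, 0],
    [0, 0, 0]
  ],
  "delta_rot": [
    [0, 0, 0],
    [0, 0, 0],
    [0, 0, 0],
    [0, 0, 0],
    [0, 0, 0]
  ],
  "grip": -1
}}

```text
time_s: 26.55
ee_pos: [540.9, 331.7, 3.2]
tcp_rot: [0.087, 0.996, 0.0, 0.0]
wrist_force: [-1.4, -2.3, 6.1]
gripper_width: 54.7
```

Call:
{"method": "servo_tool", "body": {
  "linear": [
    [0, 0, 0],
    [0, 0, 0],
    [0, 0, 0]
  ],
  "delta_rot": [
    [0, 0, 0],
    [0, 0, 0],
    [0, 0, 0]
  ]
}}

```text
time_s: 26.85
ee_pos: [540.9, 331.7, 3.3]
tcp_rot: [0.087, 0.996, 0.0, 0.0]
wrist_force: [-1.1, -1.5, 6.0]
gripper_width: 54.4
```

Call:
{"method": "servo_tool", "body": {
  "linear": [
    [0, 0, -0.01],
    [0, 0, -0.04],
    [0, 0, -0.05],
    [0, 0, -0.05],
    [0, 0, 0]
  ],
  "delta_rot": [
    [0, 0, 0],
    [0, 0, 0],
    [0, 0, 0],
    [0, 0, 0],
    [0, 0, 0]
  ]
}}

```text
time_s: 27.35
ee_pos: [541.8, 333.5, 159.6]
tcp_rot: [0.087, 0.996, 0.003, 0.003]
wrist_force: [0.5, 0.2, -2.4]
gripper_width: 54.4
```

```bash
python3 look.py w15; python3 - <<'E'
from h import *
plan([508,-358.6,150],185.7,n=18)
E
```

```text
27.35 [541.8 333.5 159.6] [0.0868 0.9962 0.0031 0.0027] 54.4 [ 0.5  0.2 -2.4]
t 27.4 rows 18 rot [0.0002, 0.0002, -0.0152]
[[-0.0048, -0.0381, 0.0002], [-0.0042, -0.0382, 0.0002], [-0.0037, -0.0383, 0.0002], [-0.0031, -0.0383, 0.0003], [-0.0025, -0.0384, 0.0003]]
[[-0.0019, -0.0384, 0.0003], [-0.0013, -0.0384, 0.0003], [-0.0007, -0.0384, 0.0003], [-0.0002, -0.0384, 0.0003], [0.0004, -0.0384, 0.0003]]
[[0.001, -0.0384, 0.0003], [0.0016, -0.0384, 0.0003], [0.0022, -0.0384, 0.0003], [0.0028, -0.0383, 0.0003], [0.0033, -0.0383, 0.0003]]
[[0.0039, -0.0382, 0.0003], [0.0045, -0.0382, 0.0003], [0.0051, -0.0381, 0.0003]]
now [541.4 332.4 156.2] width 54.5 F [ 0.  -1.  -2.8]
```

View pics/w15.png

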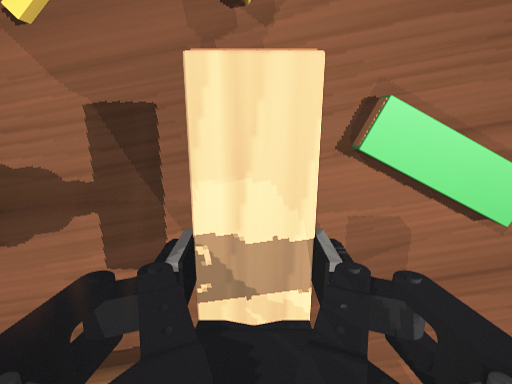

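Call:
{"method": "servo_tool", "body": {
  "linear": [
    [-0.0048, -0.038, 0],
    [-0.0042, -0.038, 0],
    [-0.0037, -0.038, 0],
    [-0.0031, -0.038, 0],
    [-0.0025, -0.038, 0]
  ],
  "delta_rot": [
    [0, 0, -0.0152],
    [0, 0, -0.0152],
    [0, 0, -0.0152],
    [0, 0, -0.0152],
    [0, 0, -0.0152]
  ]
}}

```text
time_s: 27.9
ee_pos: [531.0, 139.2, 152.1]
tcp_rot: [0.048, 0.999, -0.0, -0.001]
wrist_force: [0.8, 0.1, -2.0]
gripper_width: 54.6
```

Call:
{"method": "servo_tool", "body": {
  "linear": [
    [-0.0019, -0.0384, 0],
    [-0.0013, -0.0384, 0],
    [-0.0007, -0.0384, 0],
    [-0.0002, -0.0384, 0],
    [0.0004, -0.0384, 0]
  ],
  "delta_rot": [
    [0, 0, -0.0152],
    [0, 0, -0.0152],
    [0, 0, -0.0152],
    [0, 0, -0.0152],
    [0, 0, -0.0152]
  ]
}}

```text
time_s: 28.4
ee_pos: [521.8, -52.6, 152.2]
tcp_rot: [0.01, 1.0, 0.0, -0.001]
wrist_force: [0.4, -0.1, -1.5]
gripper_width: 54.8
```

Call:
{"method": "servo_tool", "body": {
  "linear": [
    [0.001, -0.0384, 0],
    [0.0016, -0.0384, 0],
    [0.0022, -0.0384, 0],
    [0.0028, -0.0384, 0],
    [0.0033, -0.0384, 0]
  ],
  "delta_rot": [
    [0, 0, -0.0152],
    [0, 0, -0.0152],
    [0, 0, -0.0152],
    [0, 0, -0.0152],
    [0, 0, -0.0152]
  ]
}}

```text
time_s: 28.9
ee_pos: [512.5, -244.6, 152.1]
tcp_rot: [-0.028, 1.0, 0.0, -0.001]
wrist_force: [0.8, 0.2, -1.9]
gripper_width: 54.3
```

Call:
{"method": "servo_tool", "body": {
  "linear": [
    [0.0039, -0.0384, 0],
    [0.0045, -0.0384, 0],
    [0.0051, -0.0384, 0],
    [0, 0, 0],
    [0, 0, 0]
  ],
  "delta_rot": [
    [0, 0, -0.0152],
    [0, 0, -0.0152],
    [0, 0, -0.0152],
    [0, 0, 0],
    [0, 0, 0]
  ]
}}

```text
time_s: 29.4
ee_pos: [507.2, -359.0, 151.9]
tcp_rot: [-0.049, 0.999, 0.001, -0.0]
wrist_force: [0.2, 0.6, -1.8]
gripper_width: 54.6
```

Call:
{"method": "servo_tool", "body": {
  "linear": [
    [0, 0, 0],
    [0, 0, 0]
  ],
  "delta_rot": [
    [0, 0, 0],
    [0, 0, 0]
  ]
}}

```text
time_s: 29.6
ee_pos: [508.0, -358.0, 152.7]
tcp_rot: [-0.051, 0.999, 0.0, -0.0]
wrist_force: [0.6, 0.2, -1.8]
gripper_width: 54.7
```

```bash
python3 look.py w16; python3 - <<'E'
from h import *
plan([508,-358.6,90],185.7,n=4)
E
```

```text
29.6 [ 508.  -358.   152.7] [-5.070e-02  9.987e-01  1.000e-04 -1.000e-04] 54.7 [ 0.6  0.2 -1.8]
t 29.65 rows 4 rot [0.0, -0.0, 0.0004]
[[0.0, -0.0001, 0.0157], [0.0, -0.0001, 0.0157], [0.0, -0.0001, 0.0157], [0.0, -0.0001, 0.0157]]
now [ 508.  -358.1  152.7] width 54.4 F [ 0.3 -0.8 -2.1]
```

View pics/w16.png

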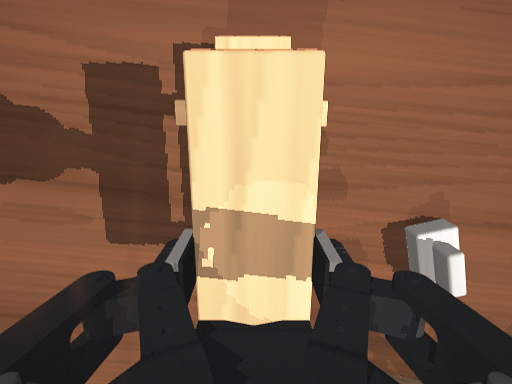

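Call:
{"method": "servo_tool", "body": {
  "linear": [
    [0, 0, 0.025],
    [0, 0, 0.025],
    [0, 0, 0.016],
    [0, 0, 0.003],
    [0, 0, 0]
  ],
  "delta_rot": [
    [0, 0, 0],
    [0, 0, 0],
    [0, 0, 0],
    [0, 0, 0],
    [0, 0, 0]
  ]
}}

```text
time_s: 30.15
ee_pos: [508.0, -358.6, 84.0]
tcp_rot: [-0.05, 0.999, 0.0, 0.0]
wrist_force: [0.6, 0.4, -1.1]
gripper_width: 54.5
```

Call:
{"method": "servo_tool", "body": {
  "linear": [
    [0, 0, 0.002],
    [0, 0, 0.001],
    [0, 0, 0.001],
    [0, 0, 0],
    [0, 0, 0]
  ],
  "delta_rot": [
    [0, 0, 0],
    [0, 0, 0],
    [0, 0, 0],
    [0, 0, 0],
    [0, 0, 0]
  ]
}}

```text
time_s: 30.65
ee_pos: [507.8, -358.9, 79.9]
tcp_rot: [-0.05, 0.999, -0.0, 0.0]
wrist_force: [-0.0, -0.2, -1.9]
gripper_width: 54.1
```

Call:
{"method": "servo_tool", "body": {
  "linear": [
    [0, 0, 0.0007],
    [0, 0, 0.0005],
    [0, 0, 0]
  ],
  "delta_rot": [
    [0, 0, 0],
    [0, 0, 0],
    [0, 0, 0]
  ]
}}

```text
time_s: 30.95
ee_pos: [507.9, -358.9, 79.3]
tcp_rot: [-0.05, 0.999, -0.0, 0.0]
wrist_force: [-4.0, 0.6, 10.8]
gripper_width: 54.7
```

Call:
{"method": "servo_tool", "body": {
  "linear": [
    [0, 0, 0],
    [0, 0, 0],
    [0, 0, 0],
    [0, 0, 0],
    [0, 0, 0]
  ],
  "delta_rot": [
    [0, 0, 0],
    [0, 0, 0],
    [0, 0, 0],
    [0, 0, 0],
    [0, 0, 0]
  ],
  "grip": 1
}}

```text
time_s: 31.45
ee_pos: [507.8, -358.9, 78.5]
tcp_rot: [-0.05, 0.999, 0.0, -0.0]
wrist_force: [-0.0, 0.5, 0.4]
gripper_width: 85.6
```

Call:
{"method": "servo_tool", "body": {
  "linear": [
    [0, 0, -0.03],
    [0, 0, -0.04],
    [0, 0, -0.05],
    [-0.02, 0, -0.05],
    [-0.03, 0, -0.04]
  ],
  "delta_rot": [
    [0, 0, 0],
    [0, 0, 0],
    [0, 0, 0],
    [0, 0, 0],
    [0, 0, 0]
  ]
}}

```text
time_s: 31.95
ee_pos: [554.5, -355.1, 286.4]
tcp_rot: [-0.049, 0.999, -0.0, 0.001]
wrist_force: [1.1, -1.2, -0.2]
gripper_width: 85.3
```

Call:
{"method": "servo_tool", "body": {
  "linear": [
    [-0.01, 0, -0.02],
    [0, 0, 0],
    [0, 0, 0]
  ],
  "delta_rot": [
    [0, 0, 0],
    [0, 0, 0],
    [0, 0, 0]
  ]
}}

```text
time_s: 32.25
ee_pos: [564.9, -353.2, 302.8]
tcp_rot: [-0.05, 0.999, -0.0, -0.0]
wrist_force: [-0.2, -0.6, -0.6]
gripper_width: 85.0
```

```bash
python3 look.py w17
```

```text
32.25 [ 564.9 -353.2  302.8] [-5.010e-02  9.987e-01 -2.000e-04 -2.000e-04] 85.0 [-0.2 -0.6 -0.6]
```

View pics/w17.png

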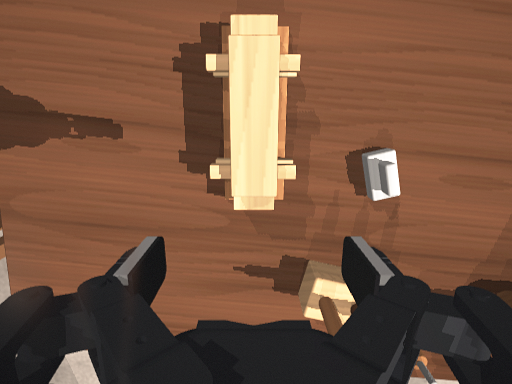

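```bash
python3 - <<'E'
from meas import *
i=pickle.load(open('pics/w17.pkl','rb'))
im=cv2.imread('pics/w17.png');cv2.imwrite('pics/w17c.png',cv2.resize(im[5:215,195:415],None,fx=2.8,fy=2.8,interpolation=cv2.INTER_CUBIC))
a=cast(i,[(254,36),(255,196)],98);b=cast(i,[(254,14.5),(254.5,210)],60)
print(a,a.mean(0),np.linalg.norm(a[0]-a[1]));print(b.mean(0),np.linalg.norm(b[0]-b[1]))
E
```

```text
[[ 420.95799742 -367.27673691   98.        ]
 [ 597.5350782  -348.01786793   98.        ]] [ 509.24653781 -357.64730242   98.        ] 177.62423677828858
[ 508.95283791 -357.88520261   60.        ] 239.80569392627717
```

View pics/w17c.png

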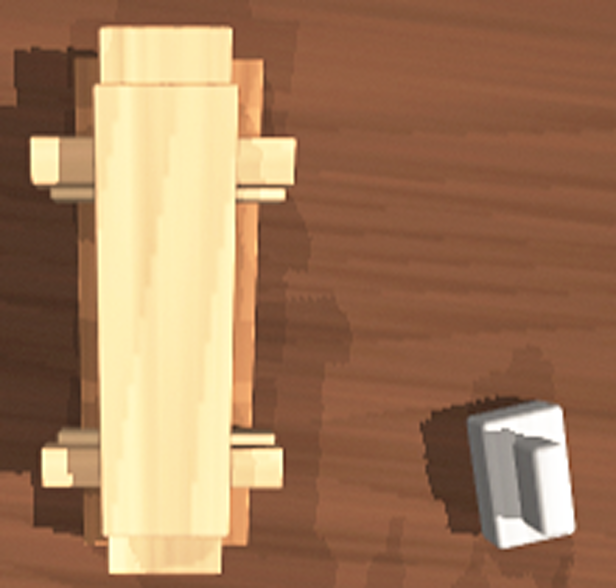

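```bash
python3 - <<'E'
from h import *
plan([600,-146,240],201,n=6)
E
```

```text
t 32.3 rows 6 rot [0.0, -0.0002, -0.0444]
[[-0.0094, 0.0338, 0.0104], [-0.0108, 0.0334, 0.0104], [-0.0123, 0.0329, 0.0104], [-0.0138, 0.0323, 0.0104], [-0.0152, 0.0316, 0.0104]]
[[-0.0166, 0.0309, 0.0104]]
now [ 564.5 -353.5  302.3] width 85.4 F [-0.1  0.2  0.4]
```

Call:
{"method": "servo_tool", "body": {
  "linear": [
    [-0.0094, 0.0338, 0.0104],
    [-0.0108, 0.0334, 0.0104],
    [-0.0123, 0.033, 0.0104],
    [-0.0138, 0.0323, 0.0104],
    [-0.0152, 0.0316, 0.0104]
  ],
  "delta_rot": [
    [0, 0, -0.0444],
    [0, 0, -0.0444],
    [0, 0, -0.0444],
    [0, 0, -0.0444],
    [0, 0, -0.0444]
  ],
  "grip": 0
}}

```text
time_s: 32.8
ee_pos: [593.8, -179.7, 249.8]
tcp_rot: [-0.161, 0.987, 0.0, -0.001]
wrist_force: [0.7, 0.1, 1.0]
gripper_width: 42.3
```

Call:
{"method": "servo_tool", "body": {
  "linear": [
    [-0.0166, 0.031, 0.0104],
    [0, 0, 0],
    [0, 0, 0],
    [0, 0, 0]
  ],
  "delta_rot": [
    [0, 0, -0.0444],
    [0, 0, 0],
    [0, 0, 0],
    [0, 0, 0]
  ]
}}

```text
time_s: 33.2
ee_pos: [600.1, -147.1, 240.4]
tcp_rot: [-0.181, 0.983, -0.0, -0.0]
wrist_force: [0.6, 0.3, 0.1]
gripper_width: 42.8
```

```bash
python3 look.py w18; python3 - <<'E'
import cv2
im=cv2.imread('pics/w18.png');cv2.imwrite('pics/w18c.png',cv2.resize(im[60:230,190:320],None,fx=3.4,fy=3.4,interpolation=cv2.INTER_CUBIC))
E
```

```text
33.2 [ 600.1 -147.1  240.4] [-1.810e-01  9.835e-01 -3.000e-04 -3.000e-04] 42.8 [0.6 0.3 0.1]
```

View pics/w18.png

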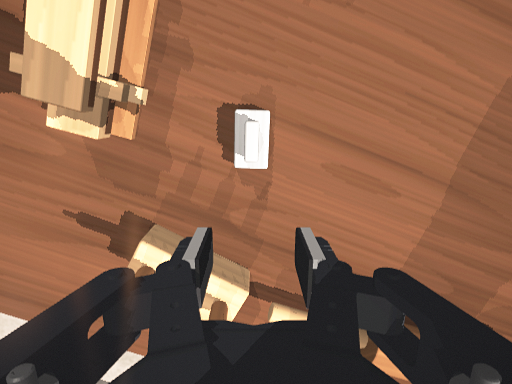

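View pics/w18c.png

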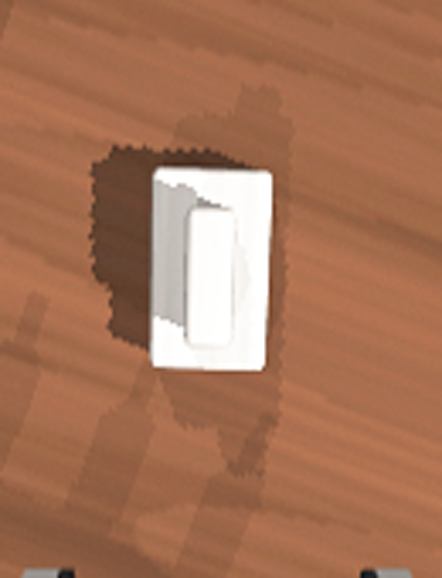

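```bash
python3 - <<'E'
from meas import *
i=pickle.load(open('pics/w18.pkl','rb'))
c=lambda l:np.array(l)/3.4+[190,60]-.35
quad('block',i,c([(155,170),(272,170),(266,370),(152,368)]),26)
p,y=quad('rib',i,c([(190,208),(235,208),(232,347),(186,344)]),53)
plan([p[0],p[1],90],np.degrees(y)+180,n=4)
print(cast(i,[(248,290),(150,225)],60))
E
```

```text
block c [ 568.7 -161.4] L [40.1 69.6 41.2 68.9] yaw deg 19.5
rib c [ 568.3 -161.6] L [14.4 44.8 15.3 43.9] yaw deg 19.4
t 33.25 rows 4 rot [-0.0001, -0.0001, 0.0065]
[[0.0087, -0.0005, 0.0376], [0.0087, -0.0006, 0.0376], [0.0087, -0.0007, 0.0376], [0.0087, -0.0007, 0.0376]]
now [ 600.2 -147.1  240.5] width 42.9 F [-0.4 -0.5 -0.1]
[[ 740.53369015 -100.84144047   60.        ]
 [ 700.59564778 -238.38490803   60.        ]]
```

Call:
{"method": "servo_tool", "body": {
  "linear": [
    [0.0087, -0.0006, 0.0376],
    [0.0087, -0.0006, 0.0376],
    [0.0087, -0.0007, 0.0376],
    [0.0087, -0.0007, 0.0376],
    [0, 0, 0]
  ],
  "delta_rot": [
    [0, 0, 0.0065],
    [0, 0, 0.0065],
    [0, 0, 0.0065],
    [0, 0, 0.0065],
    [0, 0, 0]
  ]
}}

```text
time_s: 33.75
ee_pos: [566.3, -162.0, 86.7]
tcp_rot: [-0.168, 0.986, 0.001, -0.003]
wrist_force: [-0.3, -0.9, 0.8]
gripper_width: 42.3
```

Call:
{"method": "servo_tool", "body": {
  "linear": [
    [0, 0, 0.025],
    [0, 0, 0.02],
    [0, 0, 0.011],
    [0, 0, 0],
    [0, 0, 0]
  ],
  "delta_rot": [
    [0, 0, 0],
    [0, 0, 0],
    [0, 0, 0],
    [0, 0, 0],
    [0, 0, 0]
  ]
}}

```text
time_s: 34.25
ee_pos: [569.5, -160.3, 35.7]
tcp_rot: [-0.169, 0.986, -0.0, 0.001]
wrist_force: [0.0, -0.4, 0.5]
gripper_width: 42.2
```

Call:
{"method": "servo_tool", "body": {
  "linear": [
    [0.001, -0.0005, 0.003],
    [0, 0, 0.002],
    [0, 0, 0],
    [0, 0, 0]
  ],
  "delta_rot": [
    [0, 0, 0],
    [0, 0, 0],
    [0, 0, 0],
    [0, 0, 0]
  ]
}}

```text
time_s: 34.65
ee_pos: [568.1, -161.1, 29.4]
tcp_rot: [-0.169, 0.986, -0.0, -0.0]
wrist_force: [0.2, 0.8, -0.1]
gripper_width: 42.8
```

Call:
{"method": "servo_tool", "body": {
  "linear": [
    [0, 0, 0],
    [0, 0, 0],
    [0, 0, 0],
    [0, 0, 0],
    [0, 0, 0]
  ],
  "delta_rot": [
    [0, 0, 0],
    [0, 0, 0],
    [0, 0, 0],
    [0, 0, 0],
    [0, 0, 0]
  ],
  "grip": -1
}}

```text
time_s: 35.15
ee_pos: [568.1, -161.2, 29.4]
tcp_rot: [-0.169, 0.986, -0.0, -0.0]
wrist_force: [0.2, -1.8, 3.0]
gripper_width: 15.0
```

Call:
{"method": "servo_tool", "body": {
  "linear": [
    [0, 0, 0],
    [0, 0, -0.01],
    [0, 0, -0.04],
    [0, 0, -0.05],
    [0, 0, -0.05]
  ],
  "delta_rot": [
    [0, 0, 0],
    [0, 0, 0],
    [0, 0, 0],
    [0, 0, 0],
    [0, 0, 0]
  ]
}}

```text
time_s: 35.65
ee_pos: [567.4, -160.6, 181.2]
tcp_rot: [-0.17, 0.985, 0.0, -0.001]
wrist_force: [1.6, -1.1, -5.3]
gripper_width: 14.8
```

Call:
{"method": "servo_tool", "body": {
  "linear": [
    [0, 0, -0.02],
    [0, 0, 0],
    [0, 0, 0]
  ],
  "delta_rot": [
    [0, 0, 0],
    [0, 0, 0],
    [0, 0, 0]
  ]
}}

```text
time_s: 35.95
ee_pos: [567.6, -161.2, 198.4]
tcp_rot: [-0.169, 0.986, -0.0, -0.001]
wrist_force: [0.0, -0.9, -6.2]
gripper_width: 14.7
```

```bash
python3 look.py w19; python3 - <<'E'
from h import *
plan([508.8,-358.2,190],185.7,n=6)
E
```

```text
35.95 [ 567.6 -161.2  198.4] [-1.694e-01  9.856e-01 -2.000e-04 -7.000e-04] 14.7 [ 0.  -0.9 -6.2]
t 36.0 rows 6 rot [0.0, -0.0004, 0.0402]
[[0.0202, -0.0277, 0.0013], [0.019, -0.0285, 0.0013], [0.0179, -0.0292, 0.0013], [0.0167, -0.0299, 0.0013], [0.0155, -0.0306, 0.0013]]
[[0.0142, -0.0312, 0.0013]]
now [ 567.4 -161.2  197.8] width 14.9 F [ 0.4 -0.6 -5. ]
```

View pics/w19.png

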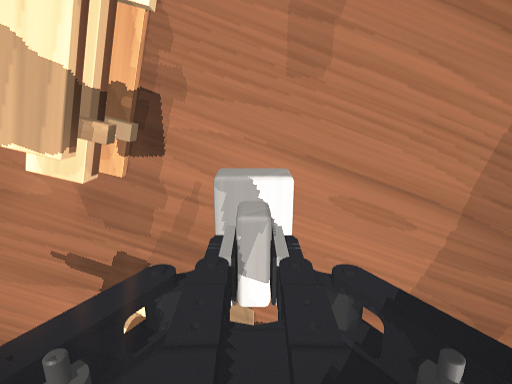

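Call:
{"method": "servo_tool", "body": {
  "linear": [
    [0.0202, -0.0277, 0.0013],
    [0.019, -0.0285, 0.0013],
    [0.018, -0.0292, 0.0013],
    [0.0167, -0.03, 0.0013],
    [0.0155, -0.0306, 0.0013]
  ],
  "delta_rot": [
    [0, 0, 0.0402],
    [0, 0, 0.0402],
    [0, 0, 0.0402],
    [0, 0, 0.0402],
    [0, 0, 0.0402]
  ]
}}

```text
time_s: 36.5
ee_pos: [517.9, -326.6, 190.9]
tcp_rot: [-0.069, 0.998, 0.001, -0.001]
wrist_force: [0.8, 0.4, -5.0]
gripper_width: 14.6
```

Call:
{"method": "servo_tool", "body": {
  "linear": [
    [0.0142, -0.0312, 0.0013],
    [0, 0, 0],
    [0, 0, 0],
    [0, 0, 0]
  ],
  "delta_rot": [
    [0, 0, 0.0402],
    [0, 0, 0],
    [0, 0, 0],
    [0, 0, 0]
  ]
}}

```text
time_s: 36.9
ee_pos: [509.4, -357.3, 190.6]
tcp_rot: [-0.05, 0.999, 0.0, -0.0]
wrist_force: [1.0, 0.4, -5.5]
gripper_width: 15.0
```

```bash
python3 look.py w20; python3 - <<'E'
from h import *
plan([508.6,-358.4,140],185.7,n=3)
E
```

```text
36.9 [ 509.4 -357.3  190.6] [-5.030e-02  9.987e-01  5.000e-04 -5.000e-04] 15.0 [ 1.   0.4 -5.5]
t 36.95 rows 3 rot [0.0002, -0.0002, 0.0004]
[[0.0003, -0.0004, 0.017], [0.0003, -0.0004, 0.017], [0.0004, -0.0004, 0.017]]
now [ 509.6 -357.3  190.9] width 14.8 F [-1.  -0.4 -6.4]
```

View pics/w20.png

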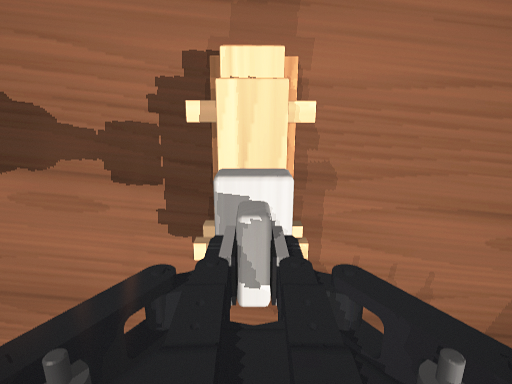

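Call:
{"method": "servo_tool", "body": {
  "linear": [
    [0.0004, -0.0004, 0.025],
    [0.0003, -0.0004, 0.02],
    [0.0003, -0.0004, 0.012],
    [0, 0, 0.002],
    [0, 0, 0]
  ],
  "delta_rot": [
    [0, 0, 0],
    [0, 0, 0],
    [0, 0, 0],
    [0, 0, 0],
    [0, 0, 0]
  ]
}}

```text
time_s: 37.45
ee_pos: [508.7, -359.3, 132.9]
tcp_rot: [-0.05, 0.999, -0.0, 0.0]
wrist_force: [-0.2, -0.8, -3.7]
gripper_width: 14.7
```

Call:
{"method": "servo_tool", "body": {
  "linear": [
    [0, 0, 0.001],
    [0, 0, 0.001],
    [0, 0, 0.001],
    [0, 0, 0],
    [0, 0, 0]
  ],
  "delta_rot": [
    [0, 0, 0],
    [0, 0, 0],
    [0, 0, 0],
    [0, 0, 0],
    [0, 0, 0]
  ]
}}

```text
time_s: 37.95
ee_pos: [508.5, -359.6, 129.6]
tcp_rot: [-0.049, 0.999, -0.0, -0.0]
wrist_force: [0.2, -0.0, -5.5]
gripper_width: 14.8
```

Call:
{"method": "servo_tool", "body": {
  "linear": [
    [0, 0.0008, 0.0005],
    [0, 0, 0.001],
    [0, 0, 0],
    [0, 0, 0]
  ],
  "delta_rot": [
    [0, 0, 0],
    [0, 0, 0],
    [0, 0, 0],
    [0, 0, 0]
  ]
}}

```text
time_s: 38.35
ee_pos: [508.4, -358.8, 128.0]
tcp_rot: [-0.049, 0.999, -0.0, -0.0]
wrist_force: [0.0, 0.2, -5.3]
gripper_width: 14.6
```

Call:
{"method": "servo_tool", "body": {
  "linear": [
    [0, 0, 0.0006],
    [0, 0, 0],
    [0, 0, 0]
  ],
  "delta_rot": [
    [0, 0, 0],
    [0, 0, 0],
    [0, 0, 0]
  ]
}}

```text
time_s: 38.65
ee_pos: [508.4, -358.8, 127.5]
tcp_rot: [-0.049, 0.999, -0.0, -0.0]
wrist_force: [0.0, -0.1, -4.0]
gripper_width: 14.3
```

Call:
{"method": "servo_tool", "body": {
  "linear": [
    [0, 0, 0.0006],
    [0, 0, 0],
    [0, 0, 0]
  ],
  "delta_rot": [
    [0, 0, 0],
    [0, 0, 0],
    [0, 0, 0]
  ]
}}

```text
time_s: 38.95
ee_pos: [508.5, -358.8, 127.3]
tcp_rot: [-0.049, 0.999, -0.0, 0.0]
wrist_force: [-2.4, -0.5, 6.7]
gripper_width: 14.7
```

Contact. Release and back off.

Call:
{"method": "servo_tool", "body": {
  "linear": [
    [0, 0, 0],
    [0, 0, 0],
    [0, 0, 0],
    [0, 0, 0],
    [0, 0, 0]
  ],
  "delta_rot": [
    [0, 0, 0],
    [0, 0, 0],
    [0, 0, 0],
    [0, 0, 0],
    [0, 0, 0]
  ],
  "grip": 0
}}

```text
time_s: 39.45
ee_pos: [508.4, -358.8, 126.8]
tcp_rot: [-0.05, 0.999, -0.0, -0.0]
wrist_force: [0.9, -1.0, 0.7]
gripper_width: 42.6
```

Call:
{"method": "servo_tool", "body": {
  "linear": [
    [0, 0, -0.02],
    [0, 0, -0.03],
    [0, 0, -0.04],
    [-0.03, 0, -0.04],
    [-0.03, 0, -0.03]
  ],
  "delta_rot": [
    [0, 0, 0],
    [0, 0, 0],
    [0, 0, 0],
    [0, 0, 0],
    [0, 0, 0]
  ]
}}

```text
time_s: 39.95
ee_pos: [568.4, -353.2, 289.7]
tcp_rot: [-0.049, 0.999, -0.0, 0.001]
wrist_force: [-1.4, -0.6, -0.0]
gripper_width: 43.0
```

Call:
{"method": "servo_tool", "body": {
  "linear": [
    [0, 0, 0],
    [0, 0, 0],
    [0, 0, 0]
  ],
  "delta_rot": [
    [0, 0, 0],
    [0, 0, 0],
    [0, 0, 0]
  ]
}}

```text
time_s: 40.25
ee_pos: [567.3, -353.1, 285.9]
tcp_rot: [-0.049, 0.999, -0.0, -0.001]
wrist_force: [-0.6, 0.2, -0.2]
gripper_width: 42.5
```

```bash
python3 look.py w21; python3 - <<'E'
from h import *
a=camera('scene');b=camera('side')
cv2.imwrite('pics/sc_end.png',a);cv2.imwrite('pics/si_end.png',b)
p=cv2.resize(b[60:180,200:360],None,fx=4,fy=4,interpolation=cv2.INTER_CUBIC)
cv2.imwrite('pics/end_c.png',p)
E
```

```text
40.25 [ 567.3 -353.1  285.9] [-4.950e-02  9.988e-01 -1.000e-04 -8.000e-04] 42.5 [-0.6  0.2 -0.2]
```

View pics/w21.png

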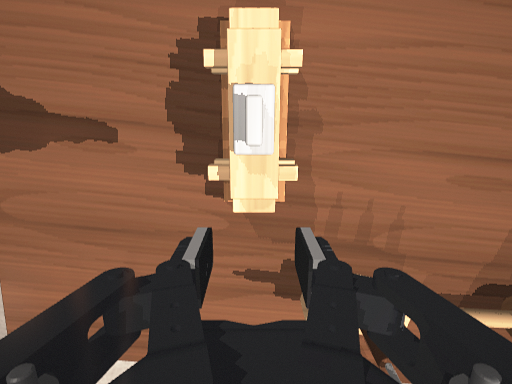

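View pics/sc_end.png

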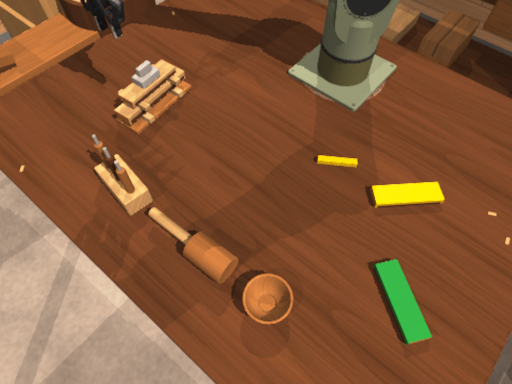

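View pics/end_c.png

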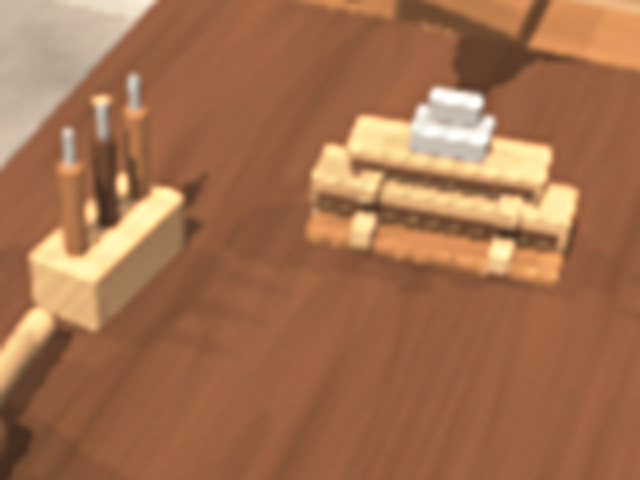

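The wrist view shows the weight at (254,119), centred on the short slab, with stickers at rows 58 and 172 over the bearers. The scene view shows the bystanders and look-alikes unmoved.

```bash
python3 - <<'E'
from h import *
import pickle
from rig import hand_in
i=pickle.load(open('pics/w21.pkl','rb'))
print('weight',cast(i,[(233.5,84.5),(273.5,84.5),(273,154),(235,154)],124).mean(0))
print('short',cast(i,[(253,28),(254,197.5)],98).mean(0),'st',cast(i,[(204,58),(303,58),(207.5,173),(298,173)],76))
print(hand_in())
E
```

```text
weight [ 509.26788137 -358.60319104  124.        ]
short [ 508.33209022 -358.90952037   98.        ] st [[ 449.32241002 -419.79207079   76.        ]
 [ 438.40087191 -311.04586427   76.        ]
 [ 577.98340131 -408.21597383   76.        ]
 [ 566.97895461 -298.60962928   76.        ]]
the job is handed in; nothing more can be done
None
```

I built the stack in the order asked and handed it in at about 40 s, well under the 112 s limit. The long slab lies across the bearers with one sticker above each. The short slab is on the stickers, and the weight stands rib up in the middle.

- **Centring:** by the last checks, both slabs and the weight are within about 2 mm of the bed centre, roughly (508, -358.6) mm. The two stickers are within about 1 mm of the line above their bearers.
- **Forces:** every placing ended in light contact, and the highest force I read was about 25 N. These are readings at the end of each move, not a continuous record.
- **Untouched items:** the final pictures show the tool block, mallet, bowl and the green and yellow look-alikes unmoved.
- **Disagreement:** the fixed cameras differed by up to 5 mm on some first positions. I used wrist-camera measurements for every grasp and placing instead. No check failed.

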